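Scoop a walnut sample out of the latched trough for weighing

ROBOT

A 7-joint arm with a two-finger parallel gripper is mounted at the origin on the work surface. World frame = base frame: x ahead of the robot, y to its left, z up, the work surface at z = 0. Lengths are in m, angles in rad, forces in N, time in s.
With the tool pointing down it reaches from about 0.4 to 0.85 m from the base axis. Payload 4.5 kg.
Tool frame: the origin (TCP) lies midway between the tips of the shut fingers; the grasp point (between the pads) lies 19 mm behind it; x points along the fingers, y is the direction in which the jaws open and shut, and the axes are right-handed (so a half turn about x gives the same grasp; the last joint's range is limited). The gripper opens to 88 mm and grips with 3 to 60 N. Pads are 18 mm wide; open, the fingers measure 123 mm over their backs; the gripper's body (75 mm by 187 mm) begins 45 mm behind the grasp point.
Start: joints at [-1.096, 0.689, -0.195, 1.565, 0.157, 0.902, -0.215], TCP at [0.267, 0.565, 0.239] pointing down, gripper open.
Joint ranges: [-3.01, 3.01], [-0.46, 2.08], [-1.47, 1.51], [0.13, 2.56], [-1, 4.14], [0.04, 2.09], [-2.66, 2.66]. Speed limits (rad/s): [2.57, 2.57, 3.14, 3.14, 3.14, 3.14, 3.14].

INTERFACE

Orientations are given as a unit quaternion [x, y, z, w].
In Python, from plant import r gives the robot as it stands.
- The arm moves only by the tool arm_command, never from a script. Its argument "plan" is a list of rows, each a list of 5 numbers: the finger opening in m, from 0 to 0.0881, then the shift along the tool's x, y, z in m, then the turn about the tool's x in rad. In form: [[grip, dx, dy, dz, roll], ...]. A call has 1 to 12 rows; each row shifts and turns the commanded pose from where the row before left it, along the tool's axes as they then stand; what a row does not reach is not made up. A row lasts 1/8 s, in which the tool goes at most 62.5 mm and 10.7 degrees, less where a joint would pass 70% of its speed; a pose out of reach is approached as far as the arm can. A call is refused whole if a number of a shift passes 0.0625 or a number of a turn 0.188, either way. A call with a gripper value outside its range is refused whole. The fingers move at their own pace and stop on an object; "force" is the grip in N (left out, the last holds). Time passes only in rows, so rows that do not move let the fingers close. It gives the time, the measured TCP pose, the force and the opening at its end, in the units of the state.
- r.get_state(): the state, without advancing time (a new reading comes with each control period).
- r.snapshot(name): name is "scene" or "top" or "wrist"; returns (picture, depth): 480x640x3 uint8, red, green, blue; 480x640 float32, m along the optical axis (not along the pixel's ray), 0 where there is no reading.
- r.calibration(name): a dict with "fx", "fy", "cx", "cy" (pixels), "eye" and "orientation" of the camera in the world; the wrist camera has in their place "mount" (4x4, takes a point from camera to tool coordinates, whose origin is the TCP and whose axes are the tool frame's). Camera axes: x right, y down, z forward; pixel columns grow to the right and rows downward; lengths in m; the calibration is good to about 2 mm. A picture is of the moment at which its call begins: read the wrist's pose just before it. calibration takes no time and is no camera call.
- r.finish_job(): hands the job in, once; it reports no verdict.
The state is a dict: "clock": time; "q": joint angles; "qd": joint speeds; "joint_torque": joint torques, N m; "tool_pos": TCP position; "eef_rot": TCP orientation; "contact_force": force on the tool from outside, world axes, zero at the start; "moment": the same for the moment, N m; "opening": opening from 0.0 (shut) to 1.0 (fully open).
Only numpy, scipy, OpenCV 4.12 (cv2) and the standard library are available. Lean on these libraries where they do the work, as an engineer would, in place of code of your own. Each camera call takes 0.05 s, during which the arm holds its last target.

TASK

Take the clear lid off the sample trough by pinching its two side buttons together and lifting, and lay it aside; then take the flat scoop off its hanging bar and use it to push the walnuts against the trough's plain end wall and lift them out. Stand the scoop with all the walnuts in it on the scale plate, level and near the middle, and let go (stray walnuts may be added by hand). Finally put the lid back on the trough, squarely, with both bolts sprung out under their keepers again, and leave the jar, cup and tin where they are.

Things in the scene. Friction and masses are not known exactly. Their poses are not given: they have to be found in the camera images.
- trough: White plastic sample trough fixed to the bench, open on top, outside 278 x 114 mm (its x, y), inside 106 mm wide, floor 4 mm thick. Origin: centre of its underside; x runs along it to the plain end wall, the one to push against leaning outward (inner face x = 129 mm at the floor, 138 mm at the top). Side walls and this wall stand 48 mm above the bench, the -x wall (x = -135 mm) 26 mm.
- keeper_left (a point): Steel keeper fixed half-way along the trough's +y side, 50 mm long; this point is the inner edge of its lip, 60.5 mm from the trough's centre line. The lip's underside is 59.5 mm, its top 63.5 mm above the bench; the upright behind it has its inner face 72 mm from the centre line; a sloping guide opens outward above the lip, up to 76 mm above the bench.
- keeper_right (a point): The same on the trough's -y side.
- lid_handle (a point): Middle of the loose lid's handle, 28 mm above the lid's underside, x along the lid. A grey block (34 x 20 mm) stands between two black side buttons, 30 mm long in x, reaching from 5 to 48 mm above the underside; their outer faces are 58 mm apart in y when out, 40 mm when fully in. Springs (2 N when out, 5 N fully in, each) push them out when let go.
- lid_plate (a point): Centre of the lid's underside: clear plate 278 x 114 x 4 mm (x, y), 0.28 kg in all, lying on the trough's walls 48 mm above the bench. From each button's foot a steel bolt 16 mm wide (5 to 10 mm above the underside: keep fingertips above it) runs out to 66.5 mm from the centre line, 6 mm under the keeper's lip; fully pressed it draws in to 57.5 mm, clear of the lip.
- lid_left (a joint): How far the lid's button on its +y side is pressed in: 0 out (bolt out) to 0.009 m fully in. The lid lifts off, and goes back straight down, only while both buttons are held in.
- lid_right (a joint): The same for the button on the lid's -y side.
- stand: Small dark steel stand fixed to the bench, on which the scoop hangs. Origin: on the bench under the hanging scoop's pan; x is the way the scoop points. Base plate 12 mm thick, x -110 to -10 mm, 150 mm wide. Two uprights 95 mm tall at x = -60, y = +-64 mm carry 8 mm bars along y: the hanging bar (x = -60 mm, top 96 mm above the bench) and, lower, one against which the scoop leans.
- scoop_grip (a point): Grip point of the flat scoop: on the axis of its handle, a white upright post 24 mm (x) by 18 mm (y) at the back of the pan, reaching from the pan to 95 mm above the pan's underside; the point is 75 mm above the underside. x points to the lip. A hook behind the post hangs over the stand's bar: lift straight up 35 mm or more before moving away.
- scoop_pan (a point): Centre of the underside of the scoop's pan, 38 mm ahead (+x) of the post's axis; x to the lip, z up. Aluminium, 0.2 kg, 100 mm long (x -50 to 50), 96 mm wide, floor 3 mm; a lip ramp over the last 12 mm rises to about 5 mm and keeps things in; back wall and rear half of the sides 40 mm high. Its hook reaches back to x = -68 mm, 30 to 51 mm above the underside. Hangs level, underside 50 mm up.
- scale: Flat white bench scale fixed to the bench, 120 x 120 mm, with a steel plate 110 x 110 mm whose top is 26 mm above the bench. Origin: centre of its underside.
- walnut0_c (a point): Centre of a hard walnut in its shell, a ball 28 mm across, 13 g, which rolls a little and lies with its centre 14 mm above what it rests on. 3 to 6 walnuts are there; absent ones read None.
- walnut1_c (a point): Centre of another such walnut (may be absent).
- walnut2_c (a point): Centre of another such walnut (may be absent).
- walnut3_c (a point): Centre of another such walnut (may be absent).
- walnut4_c (a point): Centre of another such walnut (may be absent).
- walnut5_c (a point): Centre of another such walnut (may be absent).
- jar_c (a point): Middle of a bystander: capped glass jar, 60 mm across, 100 mm tall.
- cup_c (a point): Middle of a bystander: open aluminium cup, 72 mm across, 60 mm tall.
- tin_c (a point): Middle of a bystander: round closed aluminium tin, 67 mm across, 36 mm tall.
Things that resemble listed ones, but are neither listed nor needed, are in the scene too. What is shaped like the part that bears scoop_grip but green is not meant. Leave any pink look-alike of the stand alone.

How it is judged:
On the way, in this order (a step that is already met when the one before it is completed fails the run):
1. both side buttons of the lid are pinched in while the lid is still on the trough (value of joint each of lid_left, lid_right above 0.0065 m and z of lid_handle in the frame of trough below 0.09 m and horizontal distance between lid_handle and trough below 0.03 m), for 0.1 s.
2. the lid is off the trough and set aside, its buttons out again (value of joint each of lid_left, lid_right below 0.0035 m and horizontal distance between lid_handle and trough above 0.1 m), for 0.2 s.
3. the scoop, over or beside the trough, carries at least one walnut, lifted clear of the trough's walls (height (world z) of scoop_pan above 0.075 m and horizontal distance between scoop_pan and stand above 0.1 m and horizontal distance between scoop_pan and scale above 0.08 m and ((x of walnut0_c in the frame of scoop_pan between -0.052 and 0.05 m and y of walnut0_c in the frame of scoop_pan between -0.046 and 0.046 m and z of walnut0_c in the frame of scoop_pan between 0 and 0.06 m) or (x of walnut1_c in the frame of scoop_pan between -0.052 and 0.05 m and y of walnut1_c in the frame of scoop_pan between -0.046 and 0.046 m and z of walnut1_c in the frame of scoop_pan between 0 and 0.06 m) or (x of walnut2_c in the frame of scoop_pan between -0.052 and 0.05 m and y of walnut2_c in the frame of scoop_pan between -0.046 and 0.046 m and z of walnut2_c in the frame of scoop_pan between 0 and 0.06 m) or (x of walnut3_c in the frame of scoop_pan between -0.052 and 0.05 m and y of walnut3_c in the frame of scoop_pan between -0.046 and 0.046 m and z of walnut3_c in the frame of scoop_pan between 0 and 0.06 m) or (x of walnut4_c in the frame of scoop_pan between -0.052 and 0.05 m and y of walnut4_c in the frame of scoop_pan between -0.046 and 0.046 m and z of walnut4_c in the frame of scoop_pan between 0 and 0.06 m) or (x of walnut5_c in the frame of scoop_pan between -0.052 and 0.05 m and y of walnut5_c in the frame of scoop_pan between -0.046 and 0.046 m and z of walnut5_c in the frame of scoop_pan between 0 and 0.06 m))), for 0.2 s.
4. the scoop stands on the scale plate with all the walnuts in it (x of walnut0_c in the frame of scoop_pan between -0.052 and 0.05 m and y of walnut0_c in the frame of scoop_pan between -0.046 and 0.046 m and z of walnut0_c in the frame of scoop_pan between 0 and 0.06 m and x of walnut1_c in the frame of scoop_pan between -0.052 and 0.05 m and y of walnut1_c in the frame of scoop_pan between -0.046 and 0.046 m and z of walnut1_c in the frame of scoop_pan between 0 and 0.06 m and x of walnut2_c in the frame of scoop_pan between -0.052 and 0.05 m and y of walnut2_c in the frame of scoop_pan between -0.046 and 0.046 m and z of walnut2_c in the frame of scoop_pan between 0 and 0.06 m and x of walnut3_c in the frame of scoop_pan between -0.052 and 0.05 m and y of walnut3_c in the frame of scoop_pan between -0.046 and 0.046 m and z of walnut3_c in the frame of scoop_pan between 0 and 0.06 m and x of walnut4_c in the frame of scoop_pan between -0.052 and 0.05 m and y of walnut4_c in the frame of scoop_pan between -0.046 and 0.046 m and z of walnut4_c in the frame of scoop_pan between 0 and 0.06 m and x of walnut5_c in the frame of scoop_pan between -0.052 and 0.05 m and y of walnut5_c in the frame of scoop_pan between -0.046 and 0.046 m and z of walnut5_c in the frame of scoop_pan between 0 and 0.06 m and z of scoop_pan in the frame of scale between 0.02 and 0.034 m and horizontal distance between scoop_pan and scale below 0.045 m and angle between scoop_pan's own z axis and vertical below 0.12 rad), for 0.3 s.
At the end, for the whole second after the job is handed in: All walnuts present lie in the scoop; it stands level (0.12 rad) on the scale plate, pan centre within 45 mm of the scale's; the lid lies flat on the trough within 15 mm lengthways, 8 mm sideways, 0.12 rad of square, both buttons out (pressed under 3.5 mm), bolts under the keepers (all of step 4 and z of lid_handle in the frame of trough between 0.072 and 0.081 m and x of lid_handle in the frame of trough between -0.015 and 0.015 m and y of lid_handle in the frame of trough between -0.008 and 0.008 m and angle between the x axis of lid_handle and the x axis of trough, either way round below 0.12 rad and angle between lid_handle's own z axis and vertical below 0.05 rad and value of joint each of lid_left, lid_right below 0.0035 m); the robot touches nothing.
It fails at once if the jar is pushed more than 30 mm or knocked over (distance of jar_c from where it was at the start of the episode above 0.03 m).
It fails at once if the cup is pushed more than 30 mm or knocked over (distance of cup_c from where it was at the start of the episode above 0.03 m).
It fails at once if the tin is pushed more than 30 mm or knocked over (distance of tin_c from where it was at the start of the episode above 0.03 m).
Of walnut0, walnut1, walnut2, walnut3, walnut4, walnut5 only 3 to 6 are there at a start; the rules pass over those that are not, and their reading is None.
At some moment in a run one of walnut0, walnut1, walnut2, walnut3, walnut4, walnut5 may be knocked a few centimetres aside while the robot is not near it.
It also fails if it takes over 208 s, if anything falls off the work surface, if the arm or the gripper's body presses on something with over 40 N, if the wrist force passes 120 N, or if a joint passes its speed limit or range.

## Working session

There is one attempt and no reset: what is moved stays moved. The work goes in short steps, Python scripts to look and compute and a tool call to move; the robot and the scene stay as the last step left them, time stands still between calls to the robot, and variables do not carry over. Pictures are saved under pics/ and viewed, and the job is handed in when it is done.

Besides the shell and the picture viewer there is one more tool, called after "Emit:" as name([rows], argument=value, ...), one row to a line, values as JSON. arm_command: Moves the arm, as the interface text tells. Its arguments: {"type":"object","properties":{"plan":{"type":"array","items":{"type":"array","items":{"type":"number"}}},"force":{"type":"number"}},"required":["plan"]}

```bash
ls; mkdir -p pics
cat > h.py <<'E'
import numpy as np, cv2
from scipy.spatial.transform import Rotation as R
from plant import r
def save(n,img): cv2.imwrite('pics/'+n,img[:,:,::-1])
def cam(n,st=None):
    c=r.calibration(n)
    if 'mount' in c:
        st=st or r.get_state()
        T=np.eye(4);T[:3,:3]=R.from_quat(st['eef_rot']).as_matrix();T[:3,3]=st['tool_pos']
        M=T@np.array(c['mount'])
    else:
        M=np.eye(4);o=np.array(c['orientation']);M[:3,:3]=R.from_quat(o).as_matrix() if o.size==4 else o;M[:3,3]=c['eye']
    return c,M
def ray(cM,u,v):
    c,M=cM
    d=M[:3,:3]@np.array([(u-c['cx'])/c['fx'],(v-c['cy'])/c['fy'],1]);return M[:3,3],d
def onz(cM,u,v,z):
    e,d=ray(cM,u,v);return e+d*(z-e[2])/d[2]
def cloud(cM,dep):
    c,M=cM
    v,u=np.mgrid[0:480,0:640]
    P=np.stack([(u-c['cx'])/c['fx']*dep,(v-c['cy'])/c['fy']*dep,dep],-1)
    W=P@M[:3,:3].T+M[:3,3]; W[dep==0]=np.nan; return W
def proj(cM,p):
    c,M=cM; q=M[:3,:3].T@(np.array(p)-M[:3,3]); return q[0]/q[2]*c['fx']+c['cx'],q[1]/q[2]*c['fy']+c['cy']
E
python3 - <<'E'
from h import *
print(r.get_state())
for n in ['scene','top','wrist']:
    print(n,r.calibration(n))
    st=r.get_state(); p,d=r.snapshot(n); save(n+'0.png',p); np.savez(n+'0.npz',p=p,d=d,M=cam(n,st)[1])
E
```

```text
pics
{'clock': 0.0, 'q': array([-1.09621692,  0.68995234, -0.19448876,  1.56636005,  0.15731148,
        0.90248413, -0.21509194]), 'qd': array([ 2.13468149e-04,  8.36375963e-04,  1.51037418e-03, -1.82110563e-03,
       -1.46357046e-05,  8.48847988e-04,  3.89153185e-05]), 'joint_torque': array([-3.54048125e-04, -5.27551246e+01, -1.26679379e+00, -1.53422910e+01,
       -5.26209839e-02,  6.60053265e-03,  1.62948932e-04]), 'tool_pos': array([0.26644223, 0.56466016, 0.23792487]), 'eef_rot': array([ 0.15391685,  0.69009445, -0.1551875 ,  0.6899247 ]), 'contact_force': array([-1.15216607, -0.37054397, -0.23076324]), 'moment': array([ 0.02848805, -0.03170345,  0.00924194]), 'opening': 0.9994846529739292}
scene {'fx': 572.3691865750558, 'fy': 572.3691865750558, 'cx': 326.3051905039042, 'cy': 239.15721220599607, 'eye': array([1.57048102, 0.23372373, 1.10294168]), 'orientation': array([ 0.59098735,  0.71990116, -0.28579755, -0.22537974])}
top {'fx': 526.7715908821068, 'fy': 526.7715908821068, 'cx': 321.7176574643046, 'cy': 235.52247645987282, 'eye': array([0.44088291, 0.04676321, 1.62465322]), 'orientation': array([-0.70512586,  0.70608897, -0.04165737,  0.05000553])}
wrist {'fx': 405.54408937274496, 'fy': 405.54408937274496, 'cx': 314.20040199732335, 'cy': 237.0027160788558, 'mount': array([[-8.99451148e-04, -3.21212583e-01,  9.47006688e-01,
        -1.44781598e-01],
       [ 9.99999593e-01, -2.26988365e-04,  8.72791368e-04,
         4.85127316e-04],
       [-6.53920701e-05,  9.47007088e-01,  3.21212657e-01,
        -8.34285761e-02],
       [ 0.00000000e+00,  0.00000000e+00,  0.00000000e+00,
         1.00000000e+00]])}
```

View pics/scene0.png

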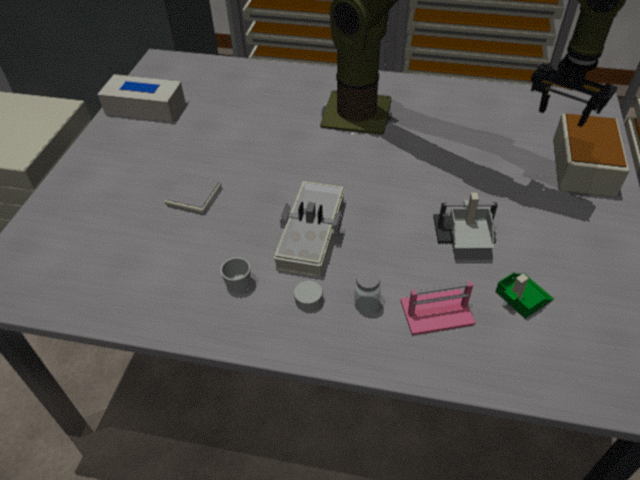

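View pics/top0.png

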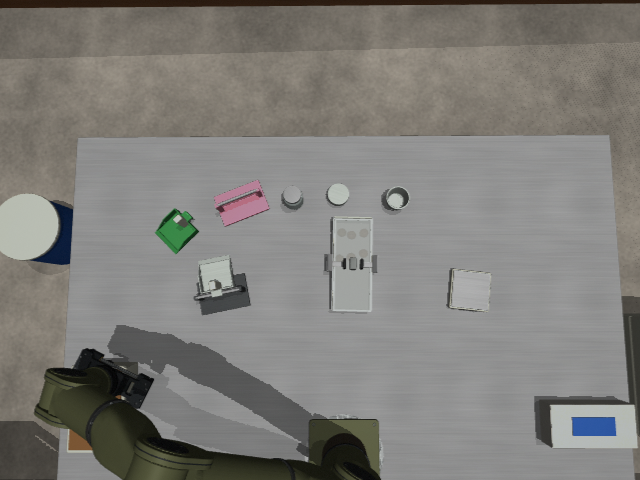

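View pics/wrist0.png

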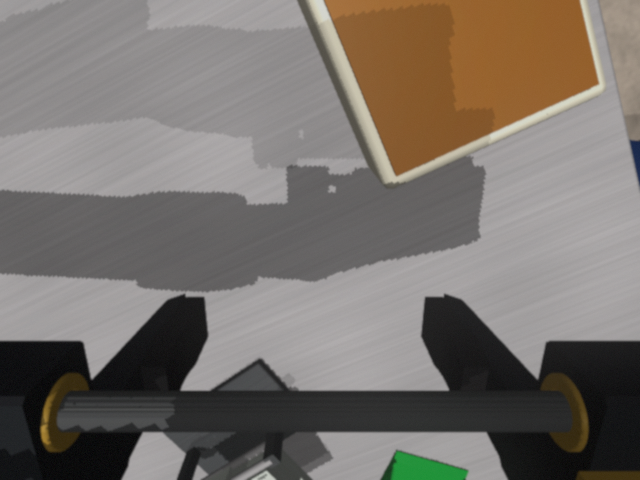

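Two things look like the scoop: the real one (white post) at top (216,280), scene (473,225), and a green one at top (178,230). For the stand there is the dark one at top (222,292) and a pink one at (242,203). The scale is the flat white square at top (470,290), not the blue-topped box at (592,425). I'll take close crops.

Run:
```python
from h import *
a=np.load('top0.npz');p=a['p']
c=[p[205:325,310:400],p[245:325,180:260],p[255:325,435:505]]
save('crop_a.png',cv2.resize(c[0],None,fx=5,fy=5,interpolation=cv2.INTER_CUBIC))
save('crop_b.png',np.hstack([cv2.resize(x,(390,390),interpolation=cv2.INTER_CUBIC) for x in c[1:]]))
s=np.load('scene0.npz')['p']
save('crop_s.png',np.hstack([cv2.resize(s[175:280,265:355],None,fx=4,fy=4,interpolation=cv2.INTER_CUBIC),cv2.resize(s[175:280,425:515],None,fx=4,fy=4,interpolation=cv2.INTER_CUBIC)]))
W=cloud(cam('top'),a['d'])
for n,u,v in [('lid handle',352,264),('plate far',352,225),('plate near',352,300),('keepL',327,263),('keepR',375,263),('post',213,287),('pan',216,268),('scale',470,290),('cup',397,198),('tin',338,194),('jar',292,196),('table',420,300),('ctrl trough wall far',352,218),('near',352,311)]:
    print(n,np.round(W[v,u],4))
```

```text
lid handle [ 0.5567 -0.0231  0.0962]
plate far [ 0.6778 -0.026   0.0526]
plate near [ 0.4533 -0.0245  0.0466]
keepL [0.5619 0.0495 0.0678]
keepR [ 0.5611 -0.0916  0.0765]
post [0.489  0.3691 0.1453]
pan [0.549  0.3829 0.0476]
scale [ 0.4832 -0.3808  0.0253]
cup [ 0.7699 -0.1695  0.005 ]
tin [0.7789 0.0152 0.0253]
jar [0.7578 0.1524 0.0988]
table [ 4.536e-01 -2.342e-01 -1.000e-04]
ctrl trough wall far [ 0.7    -0.0264  0.0476]
near [ 0.4209 -0.0244  0.0433]
```

View pics/crop_a.png

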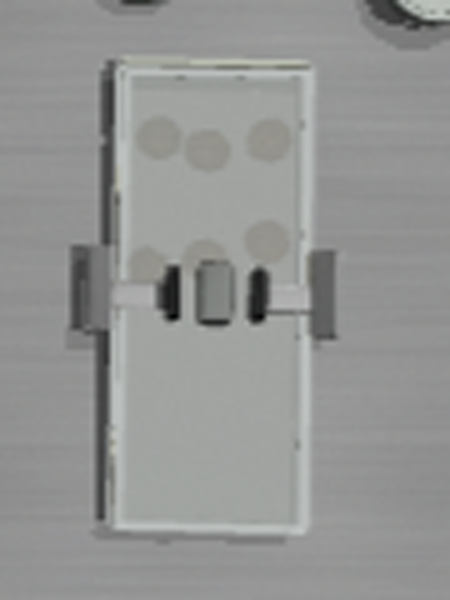

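View pics/crop_b.png

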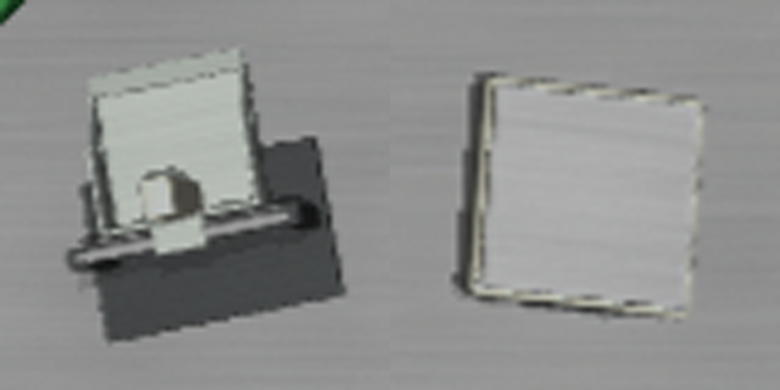

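View pics/crop_s.png

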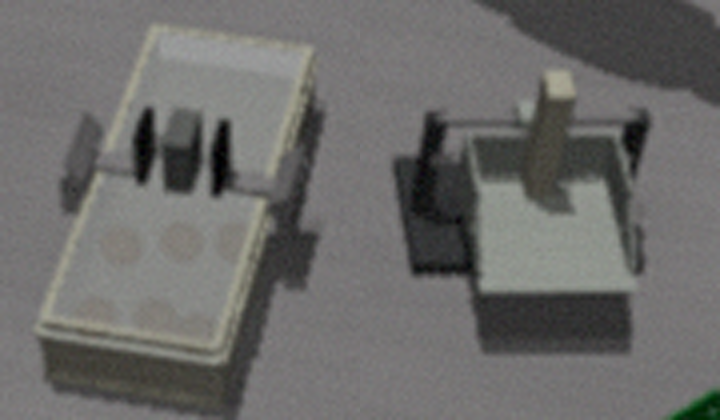

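Run:
```python
from h import *
a=np.load('top0.npz');W=cloud(cam('top'),a['d']);p=a['p'].astype(int)
def rect(m,n):
    P=W[m][:,:2].astype(np.float32); rc=cv2.minAreaRect(P); print(n,len(P),np.round(rc[0],4),np.round(rc[1],4),round(rc[2],2), 'zmed',np.median(W[m][:,2]).round(4))
x,y,z=W[...,0],W[...,1],W[...,2]
with np.errstate(invalid='ignore'):
    rect((z>.036)&(z<.056)&(abs(x-.56)<.2)&(abs(y+.025)<.06),'lid')
    rect((z>.080)&(abs(x-.56)<.05)&(abs(y+.025)<.04),'handle')
    rect((z>.018)&(z<.035)&(abs(x-.48)<.1)&(abs(y+.38)<.1),'scale')
    rect((z>.04)&(z<.06)&(abs(x-.55)<.09)&(abs(y-.38)<.08),'pan')
    rect((z>.135)&(abs(x-.49)<.05)&(abs(y-.37)<.05),'post')
    rect((z>.008)&(z<.02)&(abs(x-.49)<.1)&(abs(y-.38)<.12),'base')
    rect((z>.055)&(z<.09)&(abs(x-.56)<.04)&(abs(y-.05)<.03),'kL')
    rect((z>.055)&(z<.09)&(abs(x-.56)<.04)&(abs(y+.09)<.03),'kR')
st=r.get_state(); print(R.from_quat(st['eef_rot']).as_matrix().round(3))
```

```text
lid 3307 [ 0.5902 -0.0252] [0.1194 0.3386] 89.78 zmed 0.0502
handle 146 [ 0.5586 -0.0246] [0.0555 0.0319] 89.39 zmed 0.0951
scale 1441 [ 0.483  -0.3808] [0.1204 0.1206] 83.65 zmed 0.0244
pan 872 [0.5303 0.3712] [0.1124 0.1335] 5.18 zmed 0.0516
post 56 [0.4948 0.3723] [0.0228 0.0193] 1.46 zmed 0.143
base 766 [0.4881 0.3813] [0.2368 0.195 ] 89.86 zmed 0.0115
kL 105 [0.5552 0.0362] [0.0269 0.0682] 89.78 zmed 0.0657
kR 141 [ 0.5584 -0.0796] [0.0744 0.0383] 0.87 zmed 0.0651
[[-0.001  0.427  0.904]
 [-0.001  0.904 -0.427]
 [-1.    -0.001  0.   ]]
```

Emit:
arm_command([
  [0.088,0,0,0,-0.147],
  [0.088,0,0,0,-0.147],
  [0.088,0,0,0,-0.147],
  [0.088,0,0,0,0],
], force=25)

```text
clock: 0.65
tool_pos: [0.2667, 0.565, 0.2383]
eef_rot: [0.0, 0.707, -0.001, 0.707]
contact_force: [-0.4, 0.3, -0.3]
opening: 0.997
```

Emit:
arm_command([
  [0.088,0,-0.049,0.02,0],
  [0.088,0,-0.049,0.02,0],
  [0.088,0,-0.049,0.02,0],
  [0.088,0,-0.049,0.02,0],
  [0.088,0,-0.049,0.02,0],
  [0.088,0,-0.049,0.02,0],
  [0.088,0,-0.049,0.02,0],
  [0.088,0,-0.049,0.02,0],
  [0.088,0,-0.049,0.02,0],
  [0.088,0,-0.049,0.02,0],
  [0.088,0,-0.049,0.02,0],
  [0.088,0,-0.05,0.02,0],
])

```text
clock: 2.15
tool_pos: [0.5074, -0.0252, 0.2388]
eef_rot: [0.001, 0.707, -0.001, 0.707]
contact_force: [0.1, 0.5, 0.0]
opening: 1.003
```

```bash
cat >> h.py <<'E'
def shot(n,f):
    st=r.get_state(); C=cam(n,st); p,d=r.snapshot(n); save(f,p); np.savez(f[:-4]+'.npz',p=p,d=d); return C,p,d,cloud(C,d),st
E
python3 - <<'E'
from h import *
C,p,d,W,st=shot('wrist','w1.png')
x,y,z=W[...,0],W[...,1],W[...,2]
np.save('w1W.npy',W); print(st['tool_pos'])
E
```

```text
[ 0.5073719  -0.02521793  0.23879726]
```

View pics/w1.png

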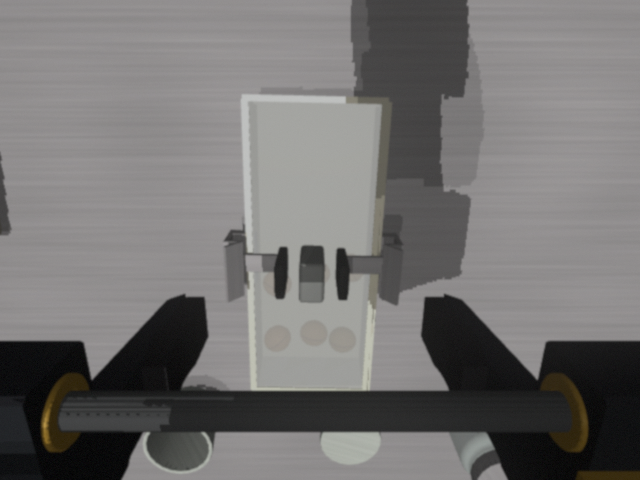

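The wrist view shows the lid square under the tool, with the black buttons at (281,272) and (343,272), the grey block at (312,273) and the keepers at (234,265) and (391,268). The jaw fits around the buttons in y. Next I'll measure them.

Run:
```python
from h import *
p=np.load('w1.npz')['p'].astype(int);W=np.load('w1W.npy')
x,y,z=W[...,0],W[...,1],W[...,2]
g=p.sum(2)
def st(m,n):
    P=W[m]; print(n,len(P),'x',np.percentile(P[:,0],[2,50,98]).round(4),'y',np.percentile(P[:,1],[2,50,98]).round(4),'z',np.percentile(P[:,2],[2,50,98]).round(4))
v,u=np.mgrid[0:480,0:640]
win=lambda a,b,c,d:(u>=a)&(u<b)&(v>=c)&(v<d)
hi=(z>.088)&(z<.105)
st(win(268,296,240,305)&hi,'btnR(-y)'); st(win(298,328,240,305)&hi,'block'); st(win(330,356,240,305)&hi,'btnL')
st(win(222,246,228,305)&(z>.055)&(z<.085),'kR'); st(win(380,405,228,305)&(z>.055)&(z<.085),'kL')
lid=(z>.04)&(z<.058)&win(235,400,85,395); st(lid,'lid')
rc=cv2.minAreaRect(W[lid][:,:2].astype(np.float32)); print(rc)
# rows edges for lid
for vv in (120,160,200,330,370):
    ii=np.where(lid[vv])[0]; print(vv,W[vv,ii[0]].round(4),W[vv,ii[-1]].round(4))
for uu in (265,300,360):
    ii=np.where(lid[:,uu])[0]; print(uu,W[ii[0],uu].round(4),W[ii[-1],uu].round(4))
```

```text
btnR(-y) 422 x [0.5448 0.5583 0.5738] y [-0.0567 -0.0518 -0.0478] z [0.0892 0.0945 0.0961]
block 1070 x [0.5434 0.5577 0.5755] y [-0.0367 -0.0273 -0.0172] z [0.09   0.0967 0.0984]
btnL 402 x [0.5462 0.5594 0.5746] y [-0.006  -0.0022  0.0026] z [0.0889 0.0946 0.0963]
kR 1178 x [0.5372 0.5592 0.586 ] y [-0.0996 -0.0924 -0.0855] z [0.0573 0.0692 0.076 ]
kL 1188 x [0.5406 0.5622 0.5893] y [0.0332 0.0402 0.0477] z [0.0569 0.0691 0.0761]
lid 37459 x [0.4255 0.5271 0.6907] y [-0.0831 -0.0254  0.0326] z [0.0449 0.0511 0.0566]
((0.5616700053215027, -0.022694051265716553), (0.14589227735996246, 0.2810772955417633), 89.69258880615234)
120 [ 0.4398 -0.0824  0.0449] [0.4401 0.0364 0.0453]
160 [ 0.4717 -0.0835  0.0448] [0.472  0.0358 0.0448]
200 [ 0.5058 -0.084   0.0441] [0.5061 0.0352 0.0443]
330 [ 0.6333 -0.0875  0.0443] [0.633  0.0321 0.0455]
370 [ 0.6778 -0.0887  0.0458] [0.6781 0.0301 0.0459]
265 [ 0.4209 -0.0624  0.0512] [ 0.6972 -0.074   0.0513]
300 [ 0.4217 -0.0354  0.0512] [ 0.6967 -0.0392  0.0521]
360 [0.4226 0.0112 0.0502] [0.6973 0.0202 0.0517]
```

Emit:
arm_command([
  [0.072,0,-0.0013,0.026,0.024],
  [0.072,0,0,0.026,0],
  [0.072,0.04,0,0,0],
  [0.072,0.04,0,0,0],
  [0.072,0.03,0,0,0],
  [0.072,0,0,0,0],
])

```text
clock: 2.95
tool_pos: [0.5571, -0.0254, 0.1269]
eef_rot: [0.009, 0.709, -0.009, 0.705]
contact_force: [-0.2, -0.0, 0.2]
opening: 0.815
```

Run:
```python
from h import *
C,p,d,W,st=shot('wrist','w2.png')
M=R.from_quat(st['eef_rot']).as_matrix();print(st['tool_pos'],M[:,1],M[:,0],st['opening']*.088)
```

```text
[ 0.55707696 -0.02543338  0.12691063] [ 2.54654766e-02  9.99675553e-01 -5.45510603e-04] [-4.79774470e-03 -4.23464813e-04 -9.99988401e-01] 0.07167841559643139
```

View pics/w2.png

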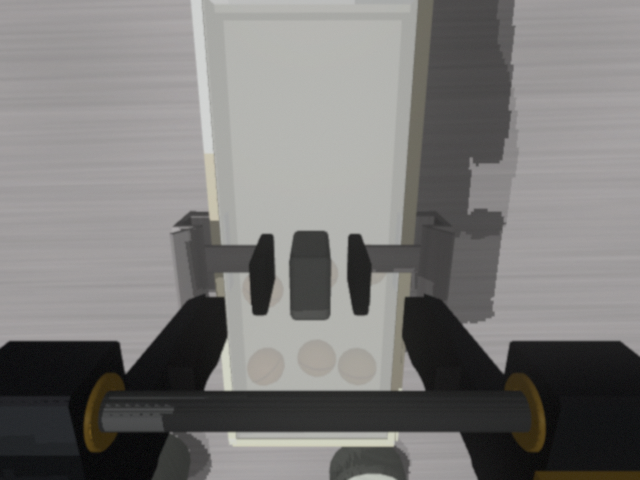

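Emit:
arm_command([
  [0.072,0.03,-0.0013,0.0018,0],
  [0.072,0.031,0,0,0],
  [0.072,0,0,0,0],
  [0.072,0,0,0,0],
])

```text
clock: 3.5
tool_pos: [0.5618, -0.0267, 0.0695]
eef_rot: [0.009, 0.706, -0.009, 0.708]
contact_force: [-0.0, 0.1, 0.1]
opening: 0.818
```

Emit:
arm_command([
  [0.055,0,0,0,0],
  [0.045,0,0,0,0],
  [0.036,0,0,0,0],
  [0.036,0,0,0,0],
  [0.036,0,0,0,0],
  [0.036,0,0,0,0],
], force=30)

```text
clock: 4.25
tool_pos: [0.5614, -0.0273, 0.069]
eef_rot: [0.008, 0.706, -0.009, 0.708]
contact_force: [-1.4, -0.5, 9.5]
opening: 0.441
```

Emit:
arm_command([
  [0.036,-0.01,0,0,0],
  [0.036,-0.02,0,0,0],
  [0.036,-0.02,0,0,0],
  [0.036,-0.03,0,0,0],
  [0.036,-0.03,0,0,0],
  [0.036,0,0,0,0],
])

```text
clock: 5.0
tool_pos: [0.5617, -0.0266, 0.1795]
eef_rot: [0.009, 0.706, -0.008, 0.708]
contact_force: [0.5, -0.5, -3.0]
opening: 0.436
```

Run:
```python
from h import *
C,p,d,W,st=shot('wrist','w3.png')
C,p,d,W,st=shot('top','t3.png')
print(st['tool_pos'],st['opening']*.0881,st['contact_force'])
```

```text
[ 0.56055117 -0.02686457  0.17803536] 0.038796335777168046 [ 0.52783059 -0.15585584 -2.38426668]
```

View pics/w3.png

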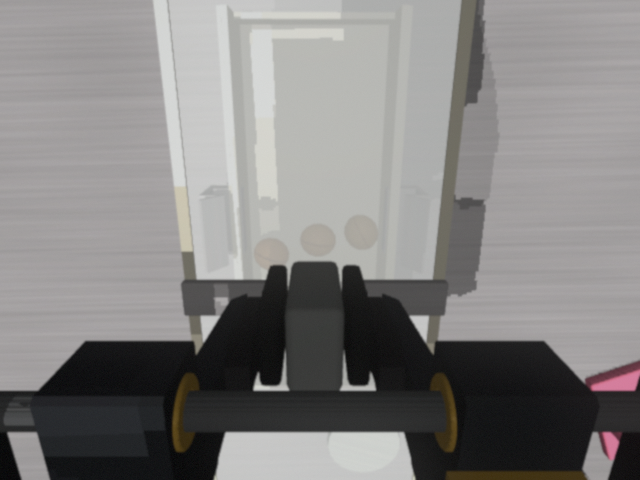

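View pics/t3.png

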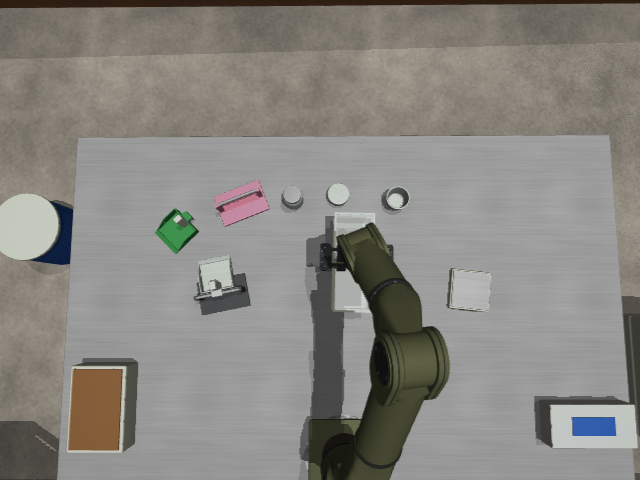

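Emit:
arm_command([
  [0.036,0,-0.03,-0.01,0],
  [0.036,0,-0.03,-0.01,0],
  [0.036,0,-0.03,-0.01,0],
  [0.036,0,-0.03,-0.01,0],
  [0.036,0,-0.03,-0.01,0],
  [0.036,0,-0.03,-0.01,0],
  [0.036,0.04,0,0,0],
  [0.036,0.04,0,0,0],
  [0.036,0.04,0,0,0],
  [0.036,0.022,0,0,0],
  [0.036,0,0,0,0],
])

```text
clock: 6.48
tool_pos: [0.4941, -0.2045, 0.0331]
eef_rot: [0.009, 0.709, -0.008, 0.705]
contact_force: [-0.3, 0.1, -3.5]
opening: 0.442
```

Emit:
arm_command([
  [0.036,0.005,0,0,0],
  [0.036,0.004,0,0,0],
  [0.036,0,0,0,0],
  [0.036,0,0,0,0],
])

```text
clock: 6.98
tool_pos: [0.4965, -0.2056, 0.0271]
eef_rot: [0.008, 0.707, -0.009, 0.707]
contact_force: [0.1, 0.1, -2.9]
opening: 0.438
```

Emit:
arm_command([
  [0.036,0.004,0,0,0],
  [0.036,0.002,0,0,0],
  [0.036,0,0,0,0],
  [0.036,0,0,0,0],
])

```text
clock: 7.48
tool_pos: [0.4963, -0.2055, 0.021]
eef_rot: [0.008, 0.707, -0.008, 0.707]
contact_force: [-1.5, 1.0, 3.9]
opening: 0.443
```

Emit:
arm_command([
  [0.044,0,0,0,0],
  [0.052,0,0,0,0],
  [0.062,0,0,0,0],
  [0.072,0,0,0,0],
  [0.072,0,0,0,0],
  [0.072,0,0,0,0],
])

```text
clock: 8.22
tool_pos: [0.4963, -0.2054, 0.0206]
eef_rot: [0.008, 0.707, -0.008, 0.707]
contact_force: [-0.7, 1.4, 0.4]
opening: 0.82
```

Emit:
arm_command([
  [0.072,-0.03,0,0,0],
  [0.072,-0.05,0,0,0],
  [0.072,-0.06,0,0,0],
  [0.072,-0.06,0,0,0],
  [0.072,0,0,0,0],
])

```text
clock: 8.85
tool_pos: [0.4991, -0.206, 0.225]
eef_rot: [0.008, 0.704, -0.009, 0.71]
contact_force: [0.7, 0.0, -0.7]
opening: 0.814
```

Run:
```python
from h import *
C,p,d,W,st=shot('wrist','w4.png')
print(st['tool_pos'],st['opening']*.0881,st['contact_force'])
```

```text
[ 0.49912563 -0.20602373  0.22502514] 0.07171928170453383 [ 0.67406911  0.03213618 -0.66627342]
```

View pics/w4.png

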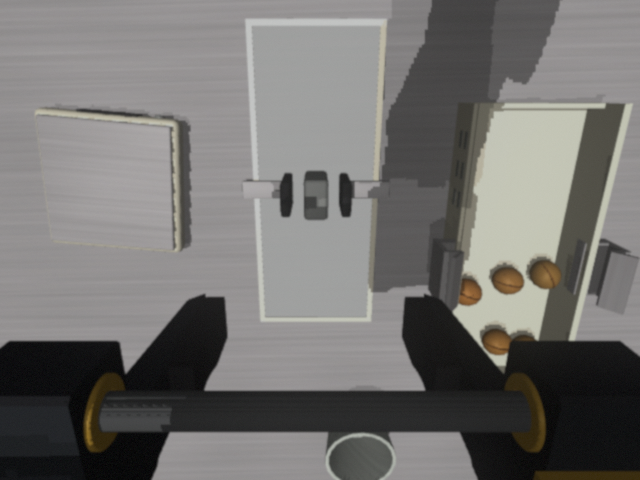

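Emit:
arm_command([
  [0.072,-0.02,0.048,-0.003,0],
  [0.072,-0.02,0.048,-0.003,0],
  [0.072,-0.01,0.048,-0.003,0],
  [0.072,-0.01,0.048,-0.003,0],
  [0.072,0,0.048,-0.003,0],
  [0.072,0,0.048,-0.003,0],
  [0.072,0,0.048,-0.003,0],
  [0.072,0,0.048,-0.003,0],
  [0.072,0,0.048,-0.003,0],
  [0.072,0,0.048,-0.003,0],
  [0.072,0,0.048,-0.003,0],
  [0.072,0,0.048,-0.003,0],
])

```text
clock: 10.4
tool_pos: [0.4732, 0.3719, 0.2784]
eef_rot: [0.007, 0.708, -0.009, 0.706]
contact_force: [1.3, 0.2, 0.2]
opening: 0.816
```

Emit:
arm_command([
  [0.072,0,0,0,0],
  [0.072,0,0,0,0],
])

```text
clock: 10.65
tool_pos: [0.4737, 0.3697, 0.2789]
eef_rot: [0.007, 0.708, -0.01, 0.706]
contact_force: [0.2, 0.3, -0.1]
opening: 0.817
```

Run:
```python
from h import *
C,p,d,W,st=shot('wrist','w5.png')
np.savez('w5c.npz',W=W,M=C[1]); print(st['tool_pos'],st['opening']*.0881,st['contact_force'])
C,p,d,W,st=shot('top','t5.png')
save('t5c.png',cv2.resize(p[205:325,300:420],None,fx=5,fy=5,interpolation=cv2.INTER_CUBIC))
```

```text
[0.4736953  0.36971806 0.27891727] 0.07200158978138095 [ 0.15006957  0.28480062 -0.12037925]
```

View pics/w5.png

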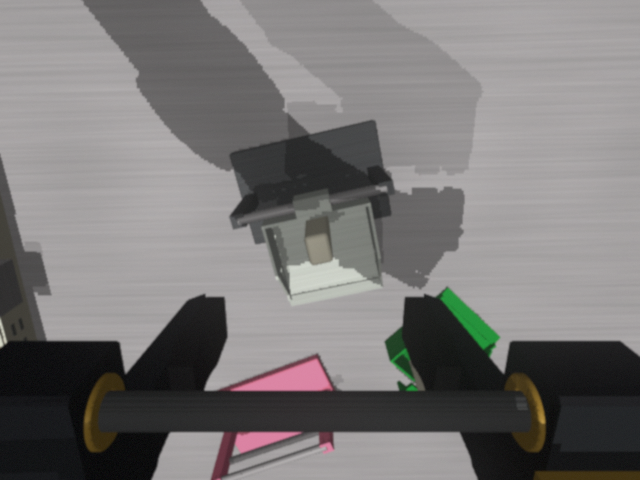

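View pics/t5c.png

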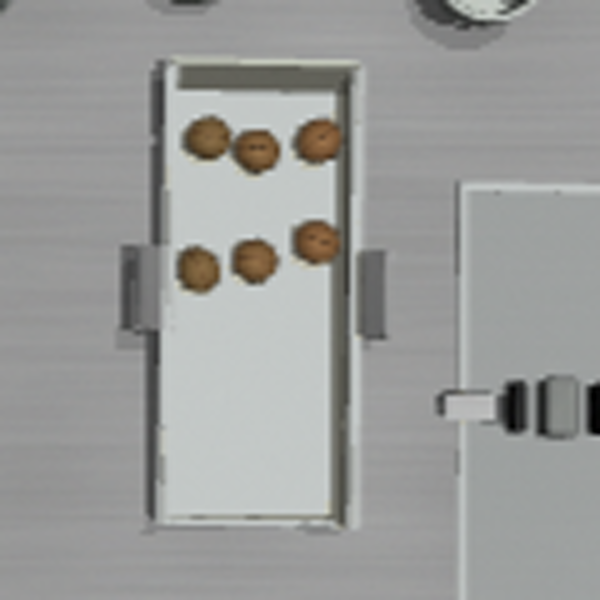

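Wrist view: the white-post scoop hangs on the dark stand, post at (318,240), bar from (235,218) to (390,187). The pink stand (275,400) and green scoop (440,330) are separate. Top crop: six walnuts, with the leaning wall at the +x end.

```bash
python3 - <<'E'
from h import *
a=np.load('w5c.npz');W=a['W'];p=np.load('w5.npz')['p'].astype(int)
x,y,z=W[...,0],W[...,1],W[...,2]
v,u=np.mgrid[0:480,0:640]; win=(u>225)&(u<400)&(v>110)&(v<310)
for lo,hi,n in [(.135,.16,'posttop'),(.048,.058,'panfloor'),(.008,.016,'base'),(.092,.102,'bar?'),(.085,.093,'panrim')]:
    m=win&(z>lo)&(z<hi)
    if n=='posttop': m&=(u>295)&(u<340)
    P=W[m][:,:2].astype(np.float32); rc=cv2.minAreaRect(P); print(n,len(P),P.mean(0),np.round(rc[0],4),np.round(rc[1],4),round(rc[2],2),np.median(z[m]))
    if n=='panfloor':
        for col in range(285,380,15):
            ii=np.where(m[:,col])[0]; print(col,W[ii[-1],col].round(4))
    if n=='bar?':
        l=cv2.fitLine(P,cv2.DIST_HUBER,0,.01,.01).ravel(); print(l)
    if n=='posttop': print(rc, np.where(m)[1].min(),np.where(m)[1].max(),np.where(m)[0].min(),np.where(m)[0].max(), cv2.boxPoints(rc))
E
python3 -c "
import cv2
p=cv2.imread('pics/w5.png');cv2.imwrite('pics/w5c.png',cv2.resize(p[110:320,215:405],None,fx=4,fy=4,interpolation=cv2.INTER_CUBIC)[:600])
"
```

```text
posttop 780 [0.4938655  0.37239137] [0.4955 0.3724] [0.0245 0.018 ] 11.39 0.14342155460514425
((0.4955125153064728, 0.3724396228790283), (0.02454063855111599, 0.018033621832728386), 11.391443252563477) 305 332 230 265 [[0.48170298 0.3788553 ]
 [0.48526484 0.3611769 ]
 [0.50932205 0.36602396]
 [0.5057602  0.38370234]]
panfloor 6629 [0.5397299  0.38229847] [0.5256 0.3771] [0.1173 0.1393] 11.36 0.05178958389418997
285 [0.5573 0.3385 0.0554]
300 [0.589  0.3521 0.0507]
315 [0.5856 0.3676 0.0512]
330 [0.5822 0.383  0.052 ]
345 [0.5797 0.3984 0.0508]
360 [0.577  0.4137 0.0501]
375 [0.5736 0.4287 0.051 ]
base 9077 [0.456986  0.3656159] [0.4741 0.3671] [0.1002 0.1501] 11.33 0.010993182240109922
bar? 2193 [0.47386238 0.36831468] [0.485  0.3689] [0.0394 0.14  ] 9.64 0.09504542275901462
[ 0.19699775 -0.98040396  0.47386238  0.3683147 ]
panrim 1003 [0.48878056 0.37060663] [0.5005 0.3719] [0.0705 0.1397] 10.66 0.08900489132631739
```

View pics/w5c.png

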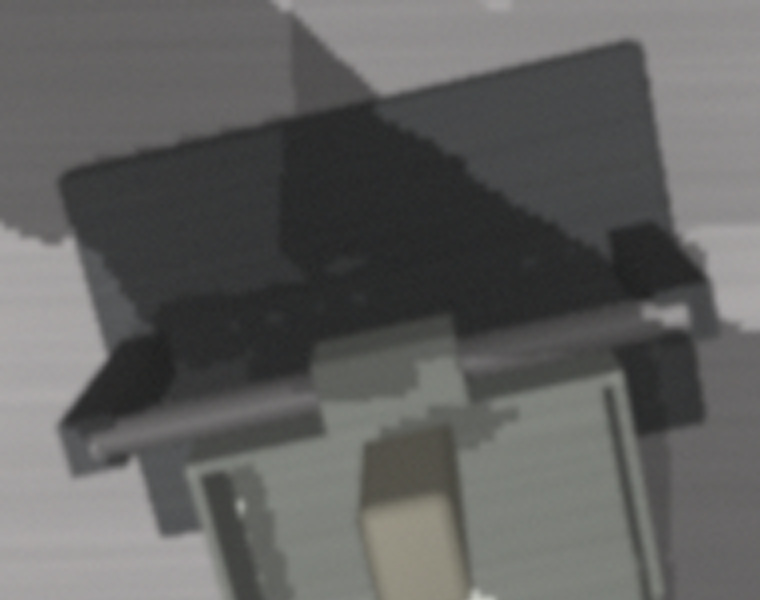

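Emit:
arm_command([
  [0.05,0,0.003,0.0217,0],
  [0.05,0,0,0,-0.112],
  [0.05,0,0,0,-0.111],
  [0.05,0.04,0,0,0],
  [0.05,0.04,0,0,0],
  [0.05,0.02,0,0,0],
  [0.05,0,0,0,0],
  [0.05,0,0,0,0],
])

```text
clock: 11.75
tool_pos: [0.4965, 0.3734, 0.1817]
eef_rot: [-0.07, 0.703, 0.07, 0.704]
contact_force: [0.0, 0.4, 0.2]
opening: 0.564
```

Run:
```python
from h import *
C,p,d,W,st=shot('wrist','w6.png')
M=R.from_quat(st['eef_rot']).as_matrix();print(st['tool_pos'],M[:,1],M[:,0],st['opening']*.088)
x,y,z=W[...,0],W[...,1],W[...,2]
v,u=np.mgrid[0:480,0:640]
m=(z>.135)&(z<.152)&(u>230)&(u<400)&(v<340)&(np.hypot(x-.4955,y-.3724)<.025)
P=W[m][:,:2].astype(np.float32); print(len(P),cv2.minAreaRect(P),np.median(z[m]))
```

```text
[0.49653684 0.37342496 0.18170703] [-1.96766681e-01  9.80450212e-01  5.05691298e-04] [ 1.25456943e-03  7.67553727e-04 -9.99998918e-01] 0.049651935866697666
1698 ((0.4948655068874359, 0.3722434341907501), (0.023704659193754196, 0.017974624410271645), 11.117959976196289) 0.14339588233368222
```

View pics/w6.png

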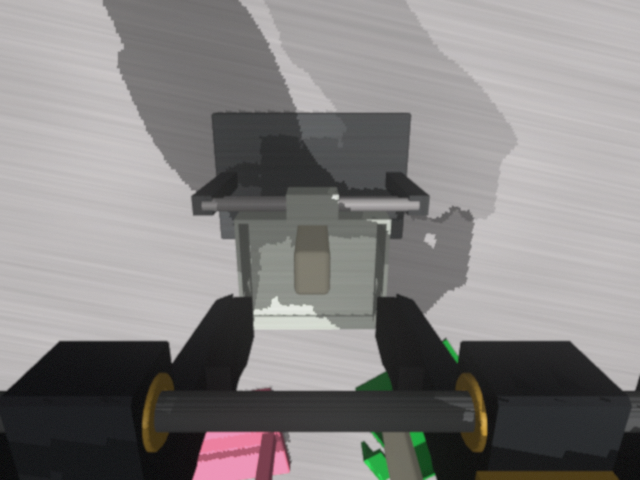

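Emit:
arm_command([
  [0.05,0.03,-0.001,-0.0015,0],
  [0.05,0.03,0,0,0],
  [0.05,0.014,0,0,0],
  [0.05,0,0,0,0],
  [0.05,0,0,0,0],
])

```text
clock: 12.42
tool_pos: [0.4951, 0.3732, 0.108]
eef_rot: [-0.07, 0.703, 0.071, 0.704]
contact_force: [0.4, -0.2, -0.4]
opening: 0.568
```

Emit:
arm_command([
  [0.03,0,0,0,0],
  [0.015,0,0,0,0],
  [0.01,0,0,0,0],
  [0.01,0,0,0,0],
  [0.01,0,0,0,0],
], force=45)

```text
clock: 13.05
tool_pos: [0.4946, 0.3723, 0.1069]
eef_rot: [-0.07, 0.704, 0.07, 0.704]
contact_force: [-1.0, -1.7, 2.4]
opening: 0.198
```

Emit:
arm_command([
  [0.01,-0.01,0,0,0],
  [0.01,-0.02,0,0,0],
  [0.01,-0.02,0,0,0],
  [0.01,-0.03,0,0,0],
  [0.01,-0.03,0,0,0],
  [0.01,-0.02,0,0,0],
  [0.01,0,0,0,0],
  [0.01,0,0,0,0],
])

```text
clock: 14.05
tool_pos: [0.4939, 0.3719, 0.2359]
eef_rot: [-0.071, 0.704, 0.07, 0.703]
contact_force: [-0.3, -1.0, -1.5]
opening: 0.2
```

Run:
```python
from h import *
C,p,d,W,st=shot('scene','s7.png')
save('s7c.png',cv2.resize(p[100:300,380:580],None,fx=3,fy=3))
C,p,d,W,st=shot('wrist','w7.png')
M=R.from_quat(st['eef_rot']).as_matrix();print(st['tool_pos'],M[:,1],M[:,0],st['opening']*.088,st['contact_force'])
```

```text
[0.49384272 0.37178146 0.23554185] [-0.19809718  0.9801816  -0.00124227] [-0.00178279 -0.00162769 -0.99999709] 0.017536826049732026 [ 0.22999334  0.33635334 -2.37692261]
```

View pics/s7c.png

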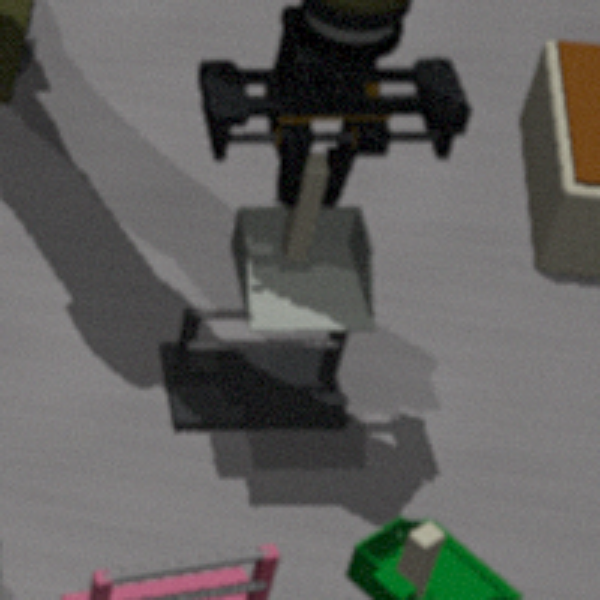

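View pics/w7.png

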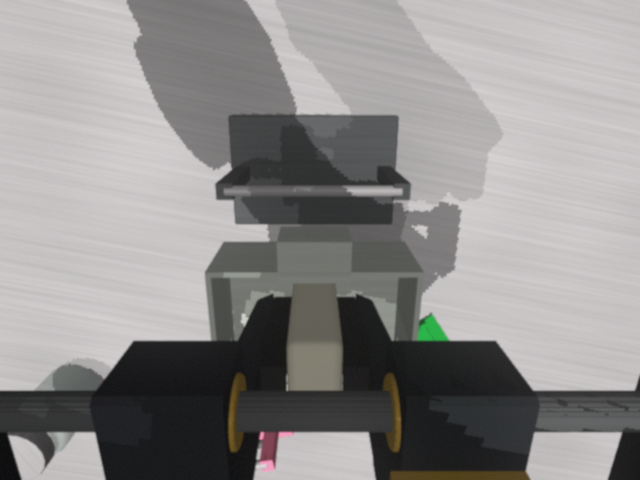

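Run:
```python
from h import *
a=np.load('t5.npz');W=cloud(cam('top'),a['d']);x,y,z=W[...,0],W[...,1],W[...,2]
m=(abs(x-.56)<.16)&(abs(y+.026)<.075)&(z>.04)&(z<.056)
f=(abs(x-.56)<.16)&(abs(y+.026)<.06)&(z<.012)&(z>-.004)
P=W[m][:,:2].astype(np.float32);print(cv2.minAreaRect(P))
L=W[m&(y>0)&(abs(x-.56)>.035)];Rr=W[m&(y<-.05)&(abs(x-.56)>.035)]
for q in (L,Rr): 
    s=np.polyfit(q[:,0]-.559,q[:,1],1);print(s,len(q))
# walnuts: by colour
p=a['p'];hsv=cv2.cvtColor(p,cv2.COLOR_RGB2HSV);wm=((hsv[...,0]<20)&(hsv[...,1]>90)&(abs(x-.56)<.15)&(abs(y+.026)<.06)).astype(np.uint8)
n,l,s,c=cv2.connectedComponentsWithStats(wm)
C=cam('top')
for i in range(1,n):
    if s[i,4]>15: print(s[i,4],c[i].round(1),onz(C,*c[i],.018).round(4))
# w4 wrist
d=np.load('w4.npz')
```

```text
((0.5657298564910889, -0.02577267587184906), (0.143391951918602, 0.28092917799949646), 88.52312469482422)
[-0.0455436  0.0306825] 169
[ 0.00108474 -0.07876901] 192
49 [341.4 232.3] [0.6603 0.005  0.018 ]
55 [363.5 232.6] [ 0.6594 -0.0627  0.018 ]
54 [350.9 234.6] [ 0.653  -0.0239  0.018 ]
53 [363.  253.1] [ 0.5961 -0.0605  0.018 ]
52 [350.6 256.6] [ 0.5853 -0.0226  0.018 ]
51 [339.4 258.5] [0.5794 0.0118 0.018 ]
```

Emit:
arm_command([
  [0.01,0,0,0,0.112],
  [0.01,0,0,0,0.112],
  [0.01,0,-0.04,-0.004,0],
  [0.01,0,-0.04,-0.004,0],
  [0.01,0,-0.04,-0.004,0],
  [0.01,0,-0.04,-0.004,0],
  [0.01,0,-0.04,-0.004,0],
  [0.01,0,-0.04,-0.004,0],
  [0.01,0,-0.04,-0.004,0],
  [0.01,0,-0.04,-0.004,0],
  [0.01,0,-0.04,-0.004,0],
  [0.01,0,-0.036,-0.001,0],
])

```text
clock: 15.65
tool_pos: [0.4468, -0.024, 0.2362]
eef_rot: [0.009, 0.708, -0.009, 0.707]
contact_force: [-0.3, 0.4, -2.2]
opening: 0.2
```

Emit:
arm_command([
  [0.01,0,0,0,0],
  [0.01,0,0,0,0],
])

```text
clock: 15.9
tool_pos: [0.4477, -0.0217, 0.2364]
eef_rot: [0.009, 0.707, -0.008, 0.707]
contact_force: [-0.0, 0.6, -2.1]
opening: 0.196
```

Run:
```python
from h import *
C,p,d,W,st=shot('wrist','w8.png')
M=R.from_quat(st['eef_rot']).as_matrix();print(st['tool_pos'],M[:,1],M[:,0],st['opening']*.088,st['contact_force'])
C,p,d,W,st=shot('top','t8.png')
save('t8c.png',cv2.resize(p[195:345,290:440],None,fx=4,fy=4,interpolation=cv2.INTER_CUBIC))
```

```text
[ 0.44770183 -0.02168518  0.23644867] [0.02421284 0.99970627 0.00105603] [-2.36987105e-04  1.06207927e-03 -9.99999408e-01] 0.01725676274883753 [-3.86931158e-04  5.99777488e-01 -2.11585309e+00]
```

View pics/w8.png

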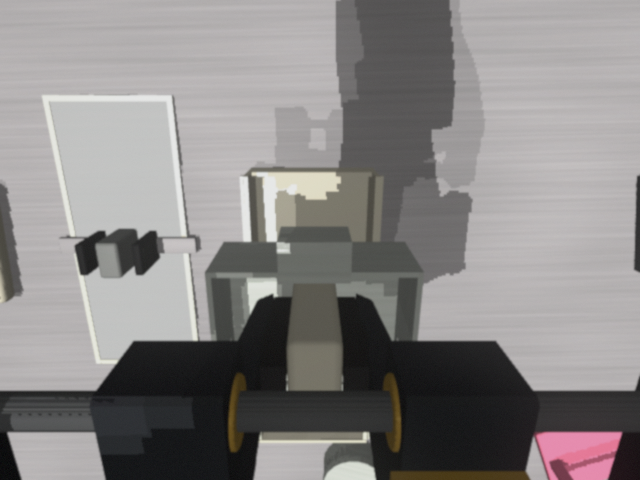

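View pics/t8c.png

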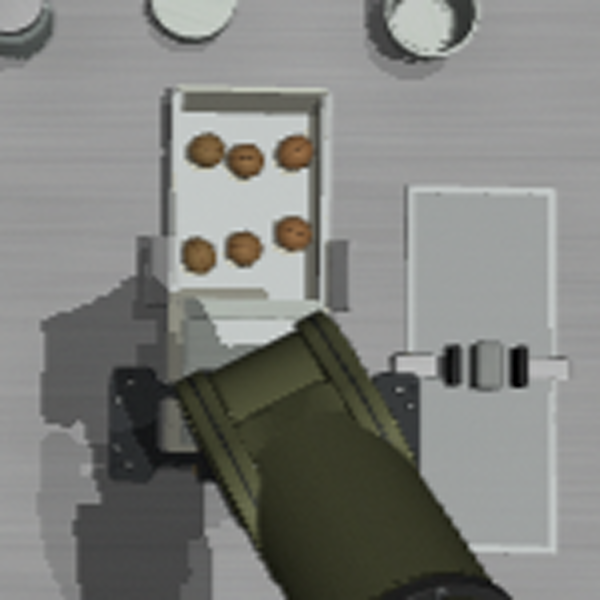

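Run:
```python
from h import *
a=np.load('w8.npz');d=a['d'];st=r.get_state();C=cam('wrist',st)
W=cloud(C,d);p=a['p']
for v in (185,200,215,230):
    g=p[v].astype(int).sum(1); 
    z=W[v,:,2]
    ii=[u for u in range(225,400) if .04<z[u]<.056]
    print(v,[ (u,W[v,u].round(4).tolist()) for u in (ii[0],ii[-1])], len(ii))
    # floor
    jj=[u for u in range(225,400) if z[u]<.012 and z[u]>.002]; print('  floor',jj[0],W[v,jj[0]].round(4),jj[-1],W[v,jj[-1]].round(4))
for u in (280,300,320,340):
    print(u,[(v,W[v,u].round(3).tolist()) for v in range(160,225,6)])
save('w8c.png',cv2.resize(p[155:285,195:435],None,fx=3.3,fy=3.3,interpolation=cv2.INTER_CUBIC))
```

```text
185 [(241, [0.4311, -0.0812, 0.0462]), (383, [0.4339, 0.0377, 0.0454])] 19
  floor 255 [ 0.4392 -0.0754  0.0066] 369 [0.441  0.0307 0.0098]
200 [(241, [0.444, -0.0823, 0.0457]), (382, [0.4466, 0.0371, 0.0462])] 20
  floor 255 [ 0.4523 -0.0756  0.012 ] 368 [0.4554 0.0302 0.009 ]
215 [(242, [0.4577, -0.0829, 0.0439]), (380, [0.4604, 0.0362, 0.0439])] 17
  floor 256 [ 0.4672 -0.0759  0.0106] 368 [0.4694 0.0302 0.0113]
230 [(243, [0.4706, -0.0827, 0.046]), (380, [0.4738, 0.0365, 0.0445])] 18
  floor 257 [ 0.4827 -0.0762  0.0087] 367 [0.4845 0.0296 0.0109]
280 [(160, [0.417, -0.051, 0.001]), (166, [0.423, -0.052, -0.002]), (172, [0.425, -0.05, 0.024]), (178, [0.434, -0.052, 0.002]), (184, [0.439, -0.052, 0.005]), (190, [0.445, -0.053, 0.002]), (196, [0.451, -0.053, 0.003]), (202, [0.457, -0.053, 0.003]), (208, [0.463, -0.054, 0.003]), (214, [0.469, -0.054, 0.003]), (220, [0.474, -0.054, 0.005])]
300 [(160, [0.418, -0.033, -0.001]), (166, [0.424, -0.033, -0.002]), (172, [0.425, -0.032, 0.025]), (178, [0.434, -0.033, 0.003]), (184, [0.44, -0.033, 0.004]), (190, [0.446, -0.034, 0.002]), (196, [0.451, -0.034, 0.003]), (202, [0.457, -0.034, 0.004]), (208, [0.463, -0.034, 0.004]), (214, [0.469, -0.034, 0.004]), (220, [0.475, -0.035, 0.003])]
320 [(160, [0.418, -0.014, 0.001]), (166, [0.424, -0.014, -0.001]), (172, [0.425, -0.015, 0.025]), (178, [0.435, -0.015, 0.002]), (184, [0.44, -0.015, 0.003]), (190, [0.446, -0.015, 0.003]), (196, [0.452, -0.015, 0.003]), (202, [0.458, -0.015, 0.004]), (208, [0.463, -0.015, 0.004]), (214, [0.47, -0.015, 0.003]), (220, [0.476, -0.015, 0.004])]
340 [(160, [0.419, 0.005, -0.001]), (166, [0.424, 0.004, 0.0]), (172, [0.426, 0.003, 0.024]), (178, [0.435, 0.004, 0.003]), (184, [0.441, 0.004, 0.003]), (190, [0.446, 0.004, 0.003]), (196, [0.452, 0.004, 0.003]), (202, [0.458, 0.004, 0.004]), (208, [0.465, 0.004, 0.002]), (214, [0.47, 0.004, 0.004]), (220, [0.476, 0.004, 0.003])]
```

View pics/w8c.png

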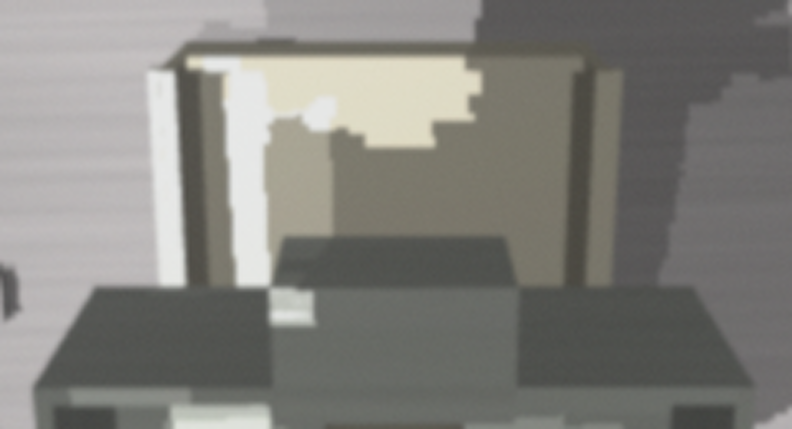

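Emit:
arm_command([
  [0.01,0,-0.001,0,0],
  [0.01,0.03,0,0,0],
  [0.01,0.03,0,0,0],
  [0.01,0.03,0,0,0],
  [0.01,0.03,0,0,0],
  [0.01,0,0,0,0],
  [0.01,0,0,0,0],
])

```text
clock: 16.88
tool_pos: [0.4482, -0.023, 0.1174]
eef_rot: [0.009, 0.707, -0.008, 0.707]
contact_force: [-0.8, 0.6, -2.2]
opening: 0.201
```

Run:
```python
from h import *
C,p,d,W,st=shot('wrist','w9.png')
M=R.from_quat(st['eef_rot']).as_matrix();print(st['tool_pos'],M[:,1],M[:,0],st['opening']*.088,st['contact_force'])
```

```text
[ 0.44819819 -0.02301951  0.11740288] [2.40078764e-02 9.99711731e-01 2.77115500e-04] [ 1.02167344e-03  2.52659970e-04 -9.99999446e-01] 0.017700073041006684 [-0.77564305  0.62829624 -2.1579514 ]
```

View pics/w9.png

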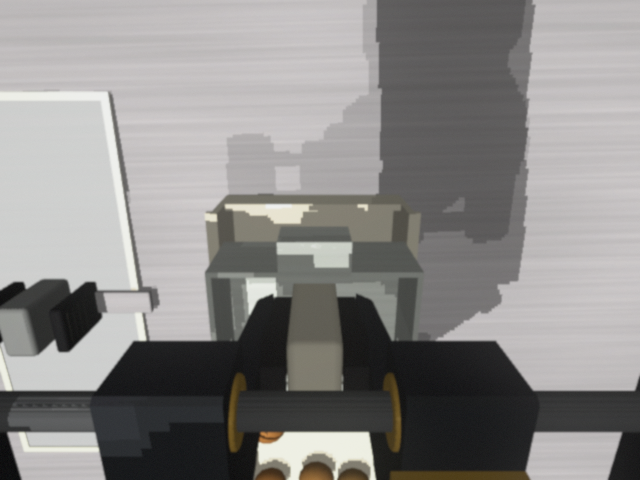

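Emit:
arm_command([
  [0.01,0.015,0,0,0],
  [0.01,0.015,0,0,0],
  [0.01,0.012,0,0,0],
  [0.01,0.007,0,0,0],
  [0.01,0,0,0,0],
  [0.01,0,0,0,0],
])

```text
clock: 17.68
tool_pos: [0.448, -0.0235, 0.0683]
eef_rot: [0.009, 0.707, -0.009, 0.707]
contact_force: [0.3, -0.1, -2.3]
opening: 0.193
```

Emit:
arm_command([
  [0.01,0.004,0,0,0],
  [0.01,0.002,0,0,0],
  [0.01,0,0,0,0],
  [0.01,0,0,0,0],
])

```text
clock: 18.18
tool_pos: [0.4477, -0.0235, 0.0617]
eef_rot: [0.009, 0.707, -0.009, 0.707]
contact_force: [-0.1, 0.4, -2.5]
opening: 0.203
```

Emit:
arm_command([
  [0.01,0.0015,0,0,0],
  [0.01,0,0,0,0],
  [0.01,0,0,0,0],
])

```text
clock: 18.55
tool_pos: [0.4475, -0.0236, 0.061]
eef_rot: [0.009, 0.707, -0.009, 0.707]
contact_force: [-3.7, -0.0, 10.6]
opening: 0.2
```

Emit:
arm_command([
  [0.01,-0.0008,0,0.008,0],
  [0.01,0,0,0.01,0],
  [0.01,0,0,0.01,0],
  [0.01,0,0,0.01,0],
  [0.01,0,0,0.01,0],
  [0.01,0,0,0.01,0],
  [0.01,0,0,0.01,0],
  [0.01,0,0,0.01,0],
  [0.01,0,0,0.01,0],
  [0.01,0,0,0,0],
])

```text
clock: 19.8
tool_pos: [0.5378, -0.0256, 0.0611]
eef_rot: [0.01, 0.706, -0.009, 0.708]
contact_force: [2.1, -0.5, 0.8]
opening: 0.2
```

Run:
```python
from h import *
C,p,d,W,st=shot('top','t10.png')
save('t10c.png',cv2.resize(p[195:345,290:440],None,fx=4,fy=4,interpolation=cv2.INTER_CUBIC))
C,p,d,W,st=shot('scene','s10.png')
save('s10c.png',cv2.resize(p[140:310,230:400],None,fx=3.5,fy=3.5,interpolation=cv2.INTER_CUBIC))
```

```text
(no output)
```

View pics/t10c.png

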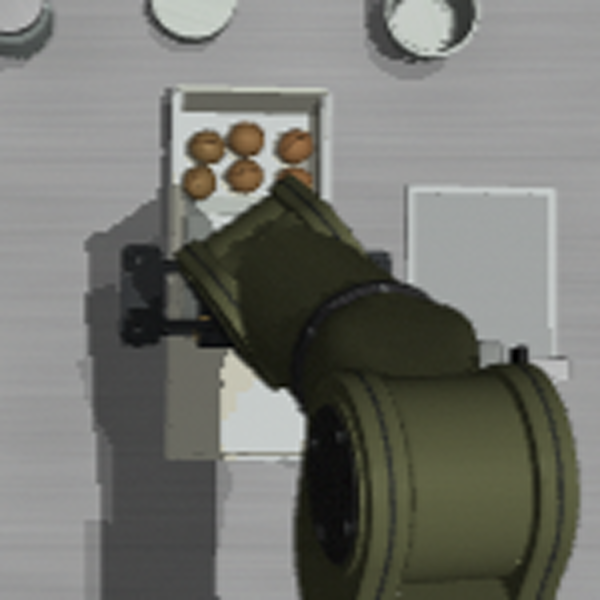

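View pics/s10c.png

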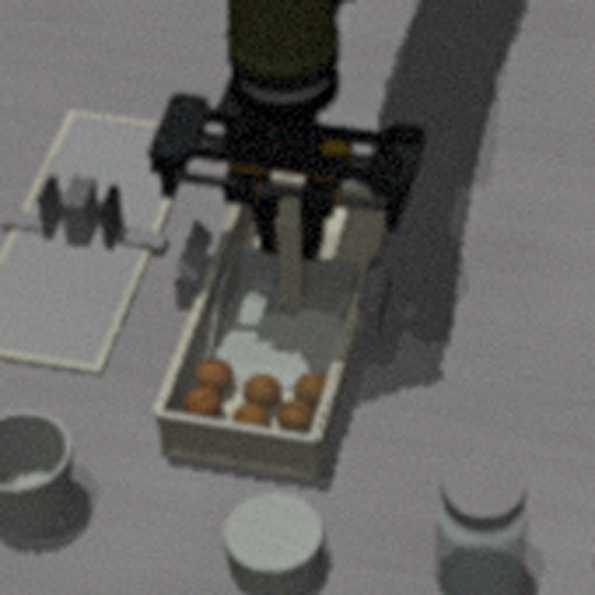

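The walnuts roll ahead of the lip in two rows of three, aligned with the trough. I'll keep pushing.

Emit:
arm_command([
  [0.01,0,0,0.008,0],
  [0.01,0,0,0.008,0],
  [0.01,0,0,0.008,0],
  [0.01,0,0,0.008,0],
  [0.01,0,0,0.007,0],
  [0.01,0,0,0.006,0],
  [0.01,0,0,0.005,0],
  [0.01,0,0,0,0],
])

```text
clock: 20.9
tool_pos: [0.5849, -0.027, 0.0611]
eef_rot: [0.009, 0.708, -0.009, 0.707]
contact_force: [-2.9, -1.0, 4.6]
opening: 0.203
```

Run:
```python
from h import *
C,p,d,W,st=shot('scene','s11.png')
save('s11c.png',cv2.resize(p[140:310,230:400],None,fx=3.5,fy=3.5,interpolation=cv2.INTER_CUBIC))
print(st['contact_force'],st['tool_pos'])
```

```text
[-2.92789863 -1.03631136  4.61061019] [ 0.58486984 -0.02697394  0.06113329]
```

View pics/s11c.png

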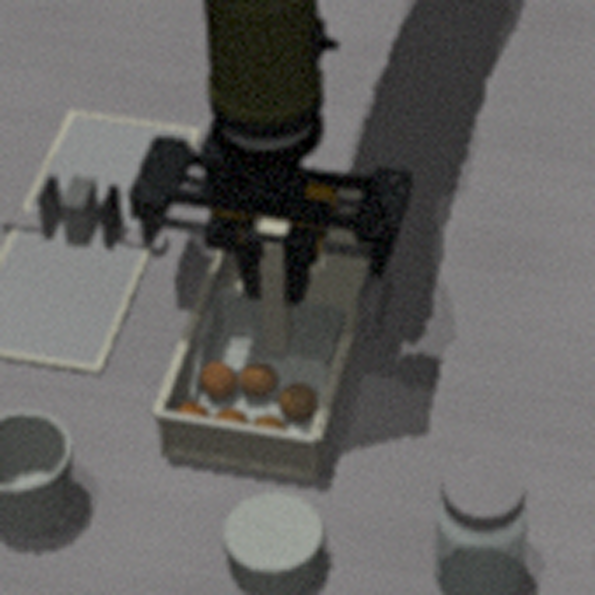

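Emit:
arm_command([
  [0.01,0,0,0.005,0],
  [0.01,0,0,0.004,0],
  [0.01,0,0,0.003,0],
  [0.01,0,0,0,0],
  [0.01,0,0,0,0],
])

```text
clock: 21.58
tool_pos: [0.5946, -0.0272, 0.0612]
eef_rot: [0.008, 0.709, -0.009, 0.705]
contact_force: [-6.9, -0.7, 9.7]
opening: 0.202
```

Run:
```python
from h import *
C,p,d,W,st=shot('scene','s12.png')
save('s12c.png',cv2.resize(p[140:310,230:400],None,fx=3.5,fy=3.5,interpolation=cv2.INTER_CUBIC))
C,p,d,W,st=shot('top','t12.png')
save('t12c.png',cv2.resize(p[195:345,290:440],None,fx=4,fy=4,interpolation=cv2.INTER_CUBIC))
print(st['contact_force'],st['tool_pos'])
```

```text
[-7.15389932 -1.34651734  9.69790434] [ 0.59455797 -0.02722341  0.06116318]
```

View pics/s12c.png

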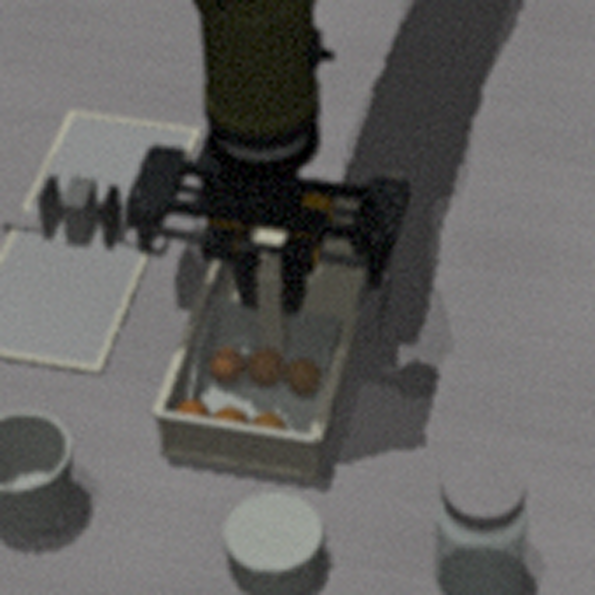

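View pics/t12c.png

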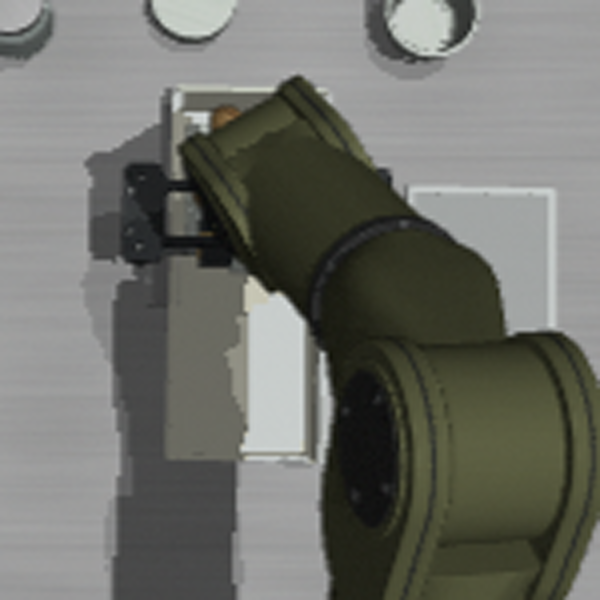

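Emit:
arm_command([
  [0.01,0,0,0.003,0],
  [0.01,0,0,0.002,0],
  [0.01,0,0,0.001,0],
  [0.01,0,0,0,0],
  [0.01,0,0,0,0],
])

```text
clock: 22.3
tool_pos: [0.6016, -0.0275, 0.0611]
eef_rot: [0.008, 0.708, -0.009, 0.706]
contact_force: [-4.7, -0.4, 7.0]
opening: 0.202
```

Run:
```python
from h import *
C,p,d,W,st=shot('scene','s13.png')
save('s13c.png',cv2.resize(p[210:280,260:350],None,fx=8,fy=8,interpolation=cv2.INTER_CUBIC))
print(st['contact_force'],st['tool_pos'])
```

```text
[-4.67721081 -0.36505151  6.98526892] [ 0.60162187 -0.02749037  0.06114048]
```

View pics/s13c.png

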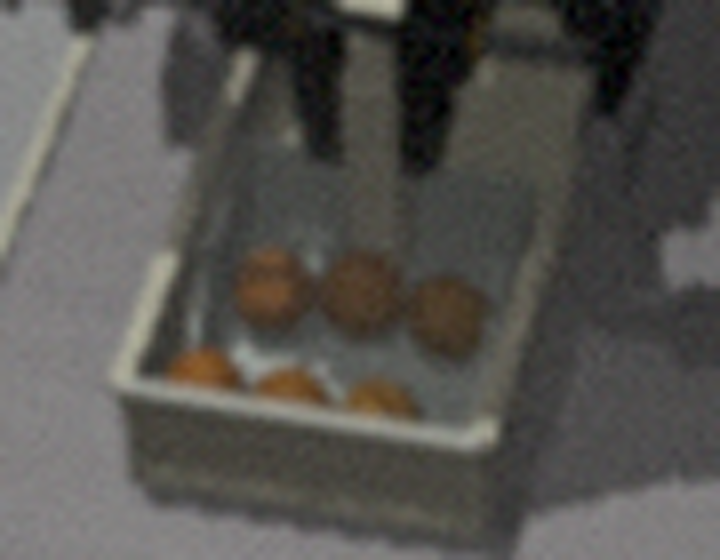

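Emit:
arm_command([
  [0.01,0,0,0.002,0],
  [0.01,0,0,0,0],
  [0.01,0,0,0,0],
])

```text
clock: 22.72
tool_pos: [0.6038, -0.0275, 0.0611]
eef_rot: [0.008, 0.708, -0.009, 0.706]
contact_force: [-4.6, -0.2, 7.1]
opening: 0.196
```

Emit:
arm_command([
  [0.01,0,0,0.002,0],
  [0.01,0,0,0,0],
  [0.01,0,0,0,0],
])

```text
clock: 23.1
tool_pos: [0.6042, -0.0275, 0.0612]
eef_rot: [0.008, 0.709, -0.009, 0.705]
contact_force: [-8.3, -0.9, 9.7]
opening: 0.204
```

Emit:
arm_command([
  [0.01,-0.004,0,0.0003,0],
  [0.01,-0.006,0,0.001,0],
  [0.01,-0.008,0,0.0013,0],
  [0.01,-0.01,0,0.0016,0],
  [0.01,-0.01,0,0.0016,0],
  [0.01,-0.01,0,0.0012,0],
  [0.01,0,0,0,0],
])

```text
clock: 23.98
tool_pos: [0.6174, -0.0274, 0.1109]
eef_rot: [0.009, 0.705, -0.009, 0.709]
contact_force: [0.2, -0.0, -2.2]
opening: 0.202
```

Run:
```python
from h import *
C,p,d,W,st=shot('scene','s14.png')
save('s14c.png',cv2.resize(p[190:280,255:350],None,fx=6.5,fy=6.5,interpolation=cv2.INTER_CUBIC))
print(st['contact_force'],st['tool_pos'])
```

```text
[ 0.15807357 -0.01458068 -2.2395988 ] [ 0.6174323  -0.02735355  0.11090181]
```

View pics/s14c.png

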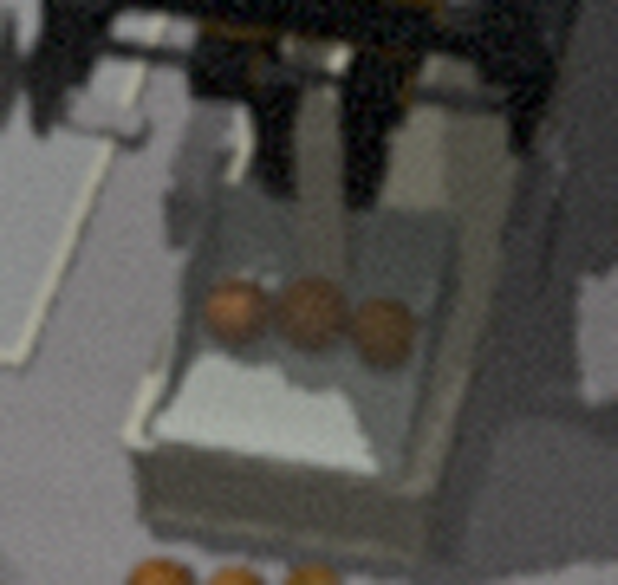

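Run:
```python
from h import *
p=np.load('s14.npz')['p']
save('s14d.png',cv2.resize(p[180:330,220:400],None,fx=4,fy=4,interpolation=cv2.INTER_CUBIC))
C,p,d,W,st=shot('top','t14.png')
save('t14c.png',cv2.resize(p[175:325,290:440],None,fx=4,fy=4,interpolation=cv2.INTER_CUBIC))
```

```text
(no output)
```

View pics/s14d.png

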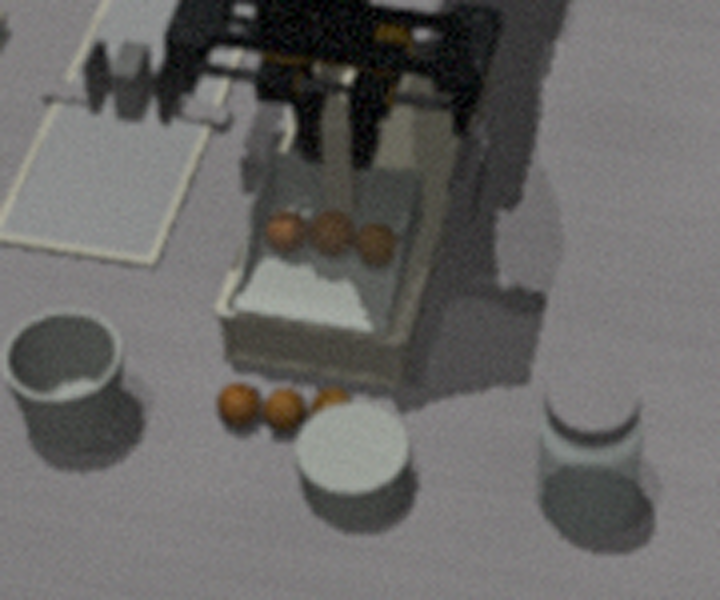

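View pics/t14c.png

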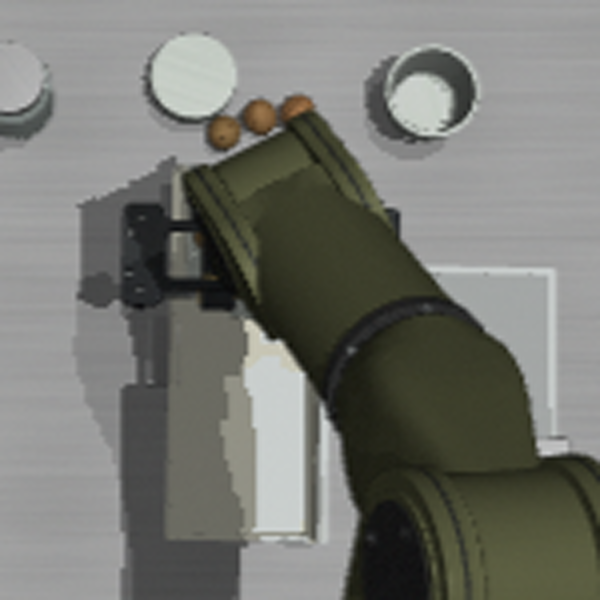

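The second row is in the scoop, but the first row rode over the leaning wall as I followed it up. Those three lie on the bench at top crop (224,132), (260,116) and (297,108). Strays may be added by hand, so I'll carry these three to the scale first, gently.

Emit:
arm_command([
  [0.01,-0.008,0,0,0],
  [0.01,-0.012,0,0,0],
  [0.01,-0.014,0,0,0],
  [0.01,-0.014,0,0,0],
  [0.01,-0.012,0,0,0],
  [0.01,-0.008,0,0,0],
  [0.01,-0.004,0,0,0],
  [0.01,0,0,0,0],
  [0.01,0,0,0,0],
])

```text
clock: 25.2
tool_pos: [0.6142, -0.0277, 0.1805]
eef_rot: [0.009, 0.707, -0.009, 0.707]
contact_force: [-0.2, 0.1, -1.7]
opening: 0.195
```

Emit:
arm_command([
  [0.01,0,-0.003,-0.0015,0],
  [0.01,0,-0.006,-0.003,0],
  [0.01,0,-0.01,-0.005,0],
  [0.01,0,-0.013,-0.006,0],
  [0.01,0,-0.013,-0.006,0],
  [0.01,0,-0.013,-0.006,0],
  [0.01,0,-0.013,-0.006,0],
  [0.01,0,-0.013,-0.006,0],
  [0.01,0,-0.013,-0.006,0],
  [0.01,0,-0.013,-0.006,0],
  [0.01,0,-0.013,-0.006,0],
  [0.01,0,-0.013,-0.006,0],
])

```text
clock: 26.7
tool_pos: [0.5474, -0.1629, 0.181]
eef_rot: [0.009, 0.707, -0.009, 0.707]
contact_force: [0.3, 0.2, -1.9]
opening: 0.198
```

Emit:
arm_command([
  [0.01,0,-0.013,-0.006,0],
  [0.01,0,-0.013,-0.006,0],
  [0.01,0,-0.013,-0.006,0],
  [0.01,0,-0.013,-0.006,0],
  [0.01,0,-0.013,-0.006,0],
  [0.01,0,-0.013,-0.006,0],
  [0.01,0,-0.013,-0.006,0],
  [0.01,0,-0.013,-0.006,0],
  [0.01,0,-0.013,-0.006,0],
  [0.01,0,-0.013,-0.006,0],
  [0.01,0,-0.013,-0.006,0],
  [0.01,0,-0.013,-0.006,0],
])

```text
clock: 28.2
tool_pos: [0.4715, -0.317, 0.181]
eef_rot: [0.009, 0.707, -0.009, 0.707]
contact_force: [0.4, -0.4, -2.6]
opening: 0.2
```

Emit:
arm_command([
  [0.01,0,-0.013,-0.005,0],
  [0.01,0,-0.012,-0.005,0],
  [0.01,0,-0.01,-0.004,0],
  [0.01,0,-0.008,-0.003,0],
  [0.01,0,-0.005,-0.003,0],
  [0.01,0,-0.003,-0.002,0],
  [0.01,0,0,0,0],
  [0.01,0,0,0,0],
])

```text
clock: 29.2
tool_pos: [0.449, -0.3662, 0.181]
eef_rot: [0.009, 0.707, -0.008, 0.707]
contact_force: [-0.1, 0.9, -1.9]
opening: 0.198
```

Run:
```python
from h import *
C,p,d,W,st=shot('scene','s15.png')
save('s15c.png',cv2.resize(p[90:290,90:290],None,fx=3,fy=3,interpolation=cv2.INTER_CUBIC))
C,p,d,W,st=shot('wrist','w15.png')
M=R.from_quat(st['eef_rot']).as_matrix();print(st['tool_pos'],M[:,1],M[:,0],st['opening']*.088,st['contact_force'])
```

```text
[ 0.44897762 -0.36617804  0.18105095] [2.40519261e-02 9.99710665e-01 3.01990902e-04] [ 3.09258535e-04  2.94637860e-04 -9.99999909e-01] 0.01759417915789309 [ 0.18458826  0.04107831 -1.99577183]
```

View pics/s15c.png

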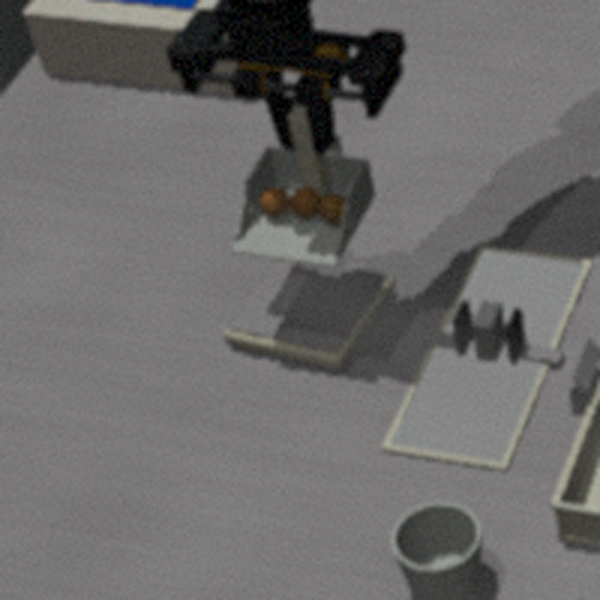

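View pics/w15.png

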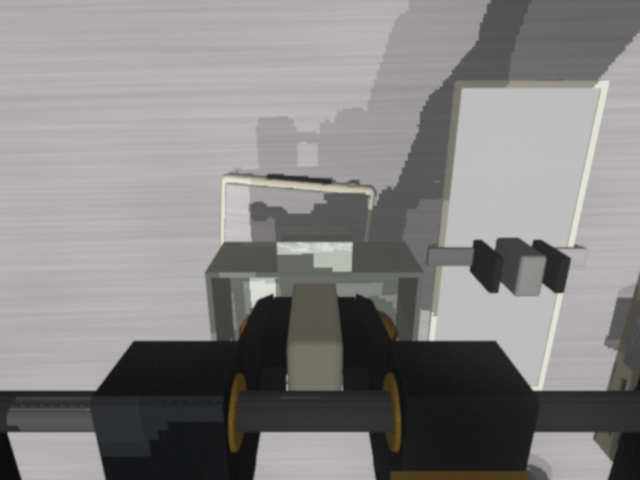

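Emit:
arm_command([
  [0.01,0,-0.007,-0.002,0],
  [0.01,0,-0.007,-0.002,0],
  [0.01,0.01,0,0,0],
  [0.01,0.014,0,0,0],
  [0.01,0.014,0,0,0],
  [0.01,0.014,0,0,0],
  [0.01,0.014,0,0,0],
  [0.01,0.012,0,0,0],
  [0.01,0.01,0,0,0],
  [0.01,0.004,0,0,0],
  [0.01,0,0,0,0],
  [0.01,0,0,0,0],
])

```text
clock: 30.8
tool_pos: [0.4446, -0.3807, 0.0894]
eef_rot: [0.009, 0.707, -0.009, 0.707]
contact_force: [0.8, 0.1, -1.9]
opening: 0.201
```

Emit:
arm_command([
  [0.01,0.003,0,0,0],
  [0.01,0.002,0,0,0],
  [0.01,0,0,0,0],
  [0.01,0,0,0,0],
])

```text
clock: 31.3
tool_pos: [0.4443, -0.3805, 0.084]
eef_rot: [0.009, 0.707, -0.009, 0.707]
contact_force: [-0.6, 0.2, -2.1]
opening: 0.199
```

Emit:
arm_command([
  [0.01,0.0015,0,0,0],
  [0.01,0,0,0,0],
  [0.01,0,0,0,0],
])

```text
clock: 31.68
tool_pos: [0.4444, -0.3807, 0.0831]
eef_rot: [0.009, 0.707, -0.009, 0.707]
contact_force: [-2.5, 0.2, 6.2]
opening: 0.202
```

Emit:
arm_command([
  [0.02,-0.0005,0,0,0],
  [0.025,0,0,0,0],
  [0.035,0,0,0,0],
  [0.045,0,0,0,0],
  [0.045,0,0,0,0],
  [0.045,-0.03,0,0,0],
  [0.045,-0.04,0,0,0],
  [0.045,-0.05,0,0,0],
  [0.045,-0.04,0,0,0],
  [0.045,0,0,0,0],
], force=30)

```text
clock: 32.92
tool_pos: [0.4462, -0.3814, 0.2462]
eef_rot: [0.008, 0.705, -0.01, 0.709]
contact_force: [0.5, 0.1, -0.9]
opening: 0.513
```

Run:
```python
from h import *
C,p,d,W,st=shot('wrist','w16.png')
print(st['tool_pos'])
```

```text
[ 0.44616667 -0.38136321  0.24621217]
```

View pics/w16.png

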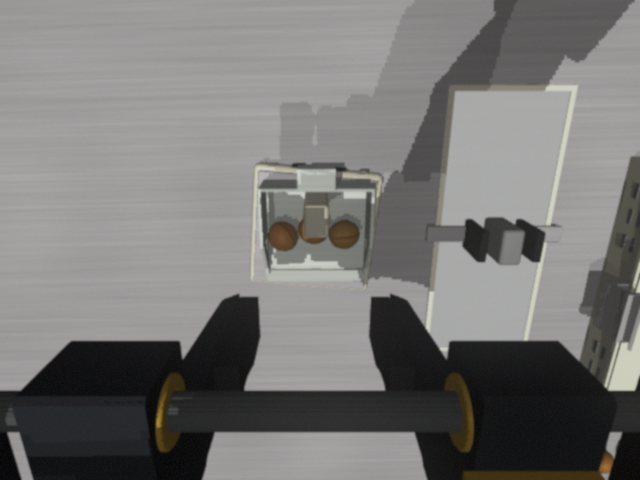

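The scoop stands on the scale with three walnuts at (283,236), (312,230) and (343,234). Now I'll locate the strays.

```bash
cat >> h.py <<'E'
def nuts(C,p,x0,x1,y0,y1,zc=.014,minA=15):
    hsv=cv2.cvtColor(p,cv2.COLOR_RGB2HSV);wm=((hsv[...,0]<20)&(hsv[...,1]>90)).astype(np.uint8)
    n,l,s,c=cv2.connectedComponentsWithStats(wm);o=[]
    for i in range(1,n):
        if s[i,4]>minA:
            q=onz(C,*c[i],zc)
            if x0<q[0]<x1 and y0<q[1]<y1: o.append((s[i,4],c[i].round(1),q.round(4),s[i,2:4]))
    return o
E
python3 - <<'E'
from h import *
C,p,d,W,st=shot('top','t16.png')
for o in nuts(C,p,.4,.9,-.5,.3): print(*o)
save('t16c.png',cv2.resize(p[175:325,290:440],None,fx=4,fy=4,interpolation=cv2.INTER_CUBIC))
x,y,z=[cloud(C,d)[...,i] for i in range(3)]
for n,cx,cy,zz in [('tin',.78,.013,.02),('cup',.77,-.17,.04),('jar',.758,.15,.07)]:
    m=(np.hypot(x-cx,y-cy)<.06)&(z>zz); P=np.stack([x[m],y[m]],1).astype(np.float32); print(n,cv2.minEnclosingCircle(P),z[m].max())
E
```

```text
53 [366.7 184.5] [ 0.8112 -0.0746  0.014 ] [8 8]
48 [355.9 192.5] [ 0.7861 -0.0406  0.014 ] [8 8]
50 [345.6 207.6] [ 0.7383 -0.0084  0.014 ] [8 8]
54 [462.6 290.9] [ 0.4806 -0.3615  0.014 ] [8 8]
tin ((0.7742043137550354, 0.0009586105006746948), 0.0491095595061779) 0.045689910225571895
cup ((0.7607103586196899, -0.16413311660289764), 0.036206796765327454) 0.06591866053157847
jar ((0.7637726664543152, 0.1526498794555664), 0.029358120635151863) 0.10777610062525422
```

View pics/t16c.png

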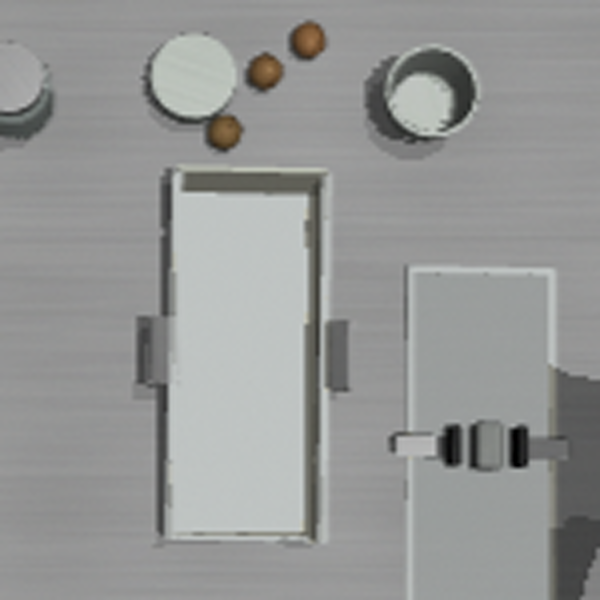

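Emit:
arm_command([
  [0.045,0,0.041,0.036,0],
  [0.045,0,0.041,0.036,0],
  [0.045,0,0.041,0.036,0],
  [0.045,0,0.041,0.036,0],
  [0.045,0,0.041,0.036,0],
  [0.045,0,0.041,0.036,0],
  [0.045,0,0.041,0.036,0],
  [0.045,0,0.021,0.02,0],
  [0.045,0,0,0,0],
  [0.045,0,0,0,0],
])

```text
clock: 34.28
tool_pos: [0.7226, -0.0812, 0.2414]
eef_rot: [0.008, 0.708, -0.01, 0.706]
contact_force: [0.4, 0.2, -0.6]
opening: 0.509
```

Run:
```python
from h import *
C,p,d,W,st=shot('wrist','w17.png')
M=R.from_quat(st['eef_rot']).as_matrix();print(st['tool_pos'],M[:,1],M[:,0])
for o in nuts(C,p,.6,1,-.3,.3,minA=60): print(*o)
```

```text
[ 0.72259484 -0.08115436  0.24143746] [ 0.02582286  0.99966474 -0.00189421] [-0.00314281 -0.00181365 -0.99999342]
561 [389.3 208.8] [ 0.7387 -0.0104  0.014 ] [27 27]
497 [355.1 256.4] [ 0.7861 -0.0424  0.014 ] [25 26]
501 [321.2 280.4] [ 0.8112 -0.0763  0.014 ] [25 26]
```

View pics/w17.png

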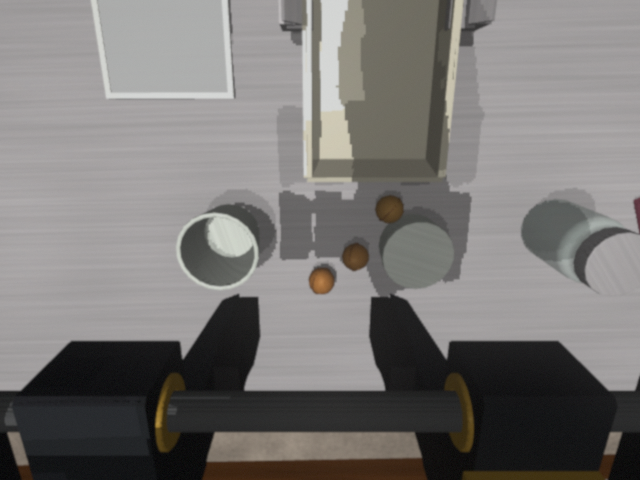

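Emit:
arm_command([
  [0.04,0,0.0035,0.045,0],
  [0.04,0,0.0036,0.045,0],
  [0.04,0.05,0,0,0],
  [0.04,0.05,0,0,0],
  [0.04,0.05,0,0,0],
  [0.04,0.025,0,0,0],
  [0.04,0,0,0,0],
  [0.04,0,0,0,0],
])

```text
clock: 35.33
tool_pos: [0.8156, -0.075, 0.0709]
eef_rot: [0.009, 0.706, -0.009, 0.709]
contact_force: [1.0, -0.8, 0.7]
opening: 0.454
```

Run:
```python
from h import *
C,p,d,W,st=shot('wrist','w18.png')
M=R.from_quat(st['eef_rot']).as_matrix();print(st['tool_pos'],M[:,1],M[:,0])
for o in nuts(C,p,.6,1,-.3,.3,minA=60): print(*o)
```

```text
[ 0.81563878 -0.07496307  0.07085032] [2.59396168e-02 9.99663477e-01 2.61759694e-04] [ 4.27547137e-03  1.50903992e-04 -9.99990849e-01]
2610 [445.2 108.5] [ 0.7384 -0.0105  0.014 ] [58 58]
2007 [375.2 207.9] [ 0.7861 -0.0425  0.014 ] [51 53]
1865 [310.3 254.8] [ 0.811  -0.0765  0.014 ] [48 49]
134 [598.8 476.2] [0.9727 0.1091 0.014 ] [24  7]
182 [373.8 478.5] [ 0.9708 -0.0391  0.014 ] [110   3]
```

View pics/w18.png

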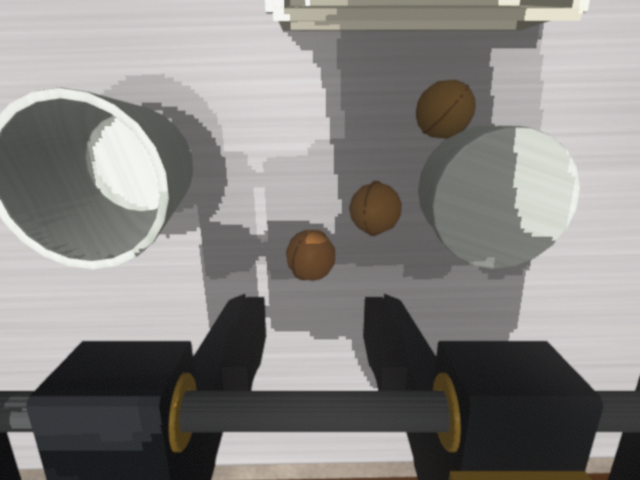

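Emit:
arm_command([
  [0.04,0,-0.0015,-0.003,0],
  [0.04,0.025,0,0,0],
  [0.04,0.025,0,0,0],
  [0.04,0.012,0,0,0],
  [0.04,0,0,0,0],
  [0.04,0,0,0,0],
])

```text
clock: 36.12
tool_pos: [0.8114, -0.0758, 0.0064]
eef_rot: [0.009, 0.707, -0.009, 0.707]
contact_force: [0.9, -0.5, -0.2]
opening: 0.456
```

Emit:
arm_command([
  [0.02,0,0,0,0],
  [0.02,0,0,0,0],
  [0.02,0,0,0,0],
  [0.02,0,0,0,0],
  [0.02,-0.04,0,0,0],
  [0.02,-0.05,0,0,0],
  [0.02,-0.05,0,0,0],
  [0.02,-0.05,0,0,0],
  [0.02,0,0,0,0],
], force=15)

```text
clock: 37.25
tool_pos: [0.8137, -0.0759, 0.2021]
eef_rot: [0.009, 0.704, -0.009, 0.71]
contact_force: [-1.0, -0.4, 0.7]
opening: 0.301
```

Run:
```python
from h import *
C,p,d,W,st=shot('wrist','w19.png')
print(st['tool_pos'])
for o in nuts(C,p,.6,1,-.3,.3,minA=60): print(*o)
# scoop & nuts from t16
C=cam('top');q=np.load('t16.npz');W=cloud(C,q['d']);x,y,z=W[...,0],W[...,1],W[...,2]
m=(abs(x-.46)<.1)&(abs(y+.38)<.08)&(z>.1)&(z<.14)
print('posttop',cv2.minAreaRect(W[m][:,:2].astype(np.float32)),np.median(z[m]))
save('t16s.png',cv2.resize(q['p'][250:330,430:510],None,fx=7,fy=7,interpolation=cv2.INTER_CUBIC))
```

```text
[ 0.8137059  -0.07589337  0.20208788]
885 [394.9 105.5] [ 0.7385 -0.0104  0.014 ] [33 34]
760 [353.9 161. ] [ 0.7807 -0.042   0.014 ] [31 33]
3617 [314.1 325.5] [ 0.9335 -0.0785  0.014 ] [69 69]
posttop ((0.0, 0.0), (0.0, 0.0), 0.0) nan
  return _methods._mean(a, axis=axis, dtype=dtype,
  ret = ret.dtype.type(ret / rcount)
```

View pics/w19.png

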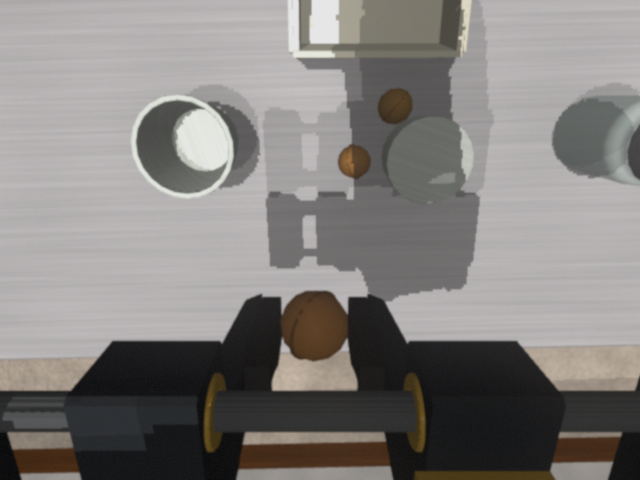

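View pics/t16s.png

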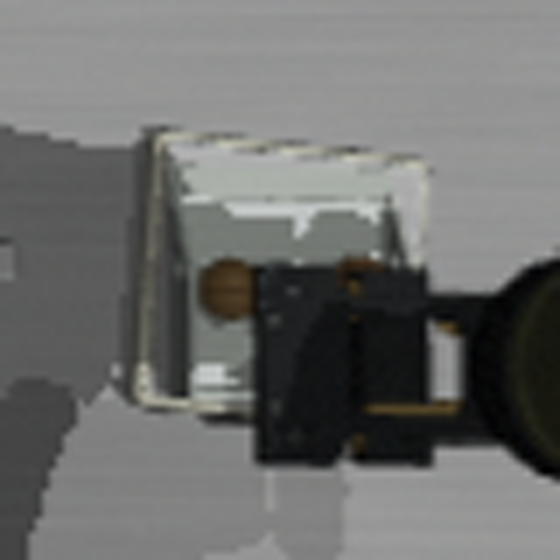

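Run:
```python
from h import *
q=np.load('w16.npz');C0=r.calibration('wrist')
st={'eef_rot':[0.008,0.705,-0.010,0.709],'tool_pos':[0.4462,-0.3814,0.2462]}
C=cam('wrist',st)
for o in nuts(C,q['p'],.3,.7,-.5,-.2,zc=.043,minA=60): print(*o)
W=cloud(C,q['d']);x,y,z=W[...,0],W[...,1],W[...,2]
m=(abs(x-.46)<.1)&(abs(y+.38)<.04)&(z>.11)&(z<.14)
print('posttop',cv2.minAreaRect(W[m][:,:2].astype(np.float32)),np.median(z[m]))
save('w16c.png',cv2.resize(q['p'][150:300,240:400],None,fx=4.5,fy=4,interpolation=cv2.INTER_CUBIC))
# profile along pan side: z vs pixel row
for u in (262,264,266,268,270,272,276): print(u,[(v,W[v,u].round(3).tolist()) for v in range(190,285,12)])
```

```text
151 [307.7 234.9] [ 0.4802 -0.3882  0.043 ] [25 22]
597 [343.6 234. ] [ 0.4801 -0.3557  0.043 ] [28 27]
609 [282.3 235.9] [ 0.4805 -0.4112  0.043 ] [29 27]
posttop ((0.4446028470993042, -0.3796643018722534), (0.017626652494072914, 0.023264005780220032), 88.33006286621094) 0.11953743677007192
262 [(190, [0.433, -0.424, 0.065]), (202, [0.444, -0.425, 0.06]), (214, [0.454, -0.426, 0.061]), (226, [0.464, -0.426, 0.065]), (238, [0.474, -0.426, 0.065]), (250, [0.487, -0.428, 0.06]), (262, [0.513, -0.434, 0.024]), (274, [0.526, -0.435, 0.025])]
264 [(190, [0.433, -0.422, 0.064]), (202, [0.448, -0.425, 0.046]), (214, [0.457, -0.425, 0.05]), (226, [0.468, -0.426, 0.051]), (238, [0.478, -0.426, 0.055]), (250, [0.488, -0.426, 0.058]), (262, [0.505, -0.429, 0.045]), (274, [0.526, -0.433, 0.024])]
266 [(190, [0.433, -0.421, 0.064]), (202, [0.451, -0.425, 0.033]), (214, [0.461, -0.426, 0.036]), (226, [0.472, -0.426, 0.039]), (238, [0.482, -0.426, 0.043]), (250, [0.492, -0.426, 0.048]), (262, [0.505, -0.427, 0.045]), (274, [0.522, -0.43, 0.034])]
268 [(190, [0.433, -0.419, 0.066]), (202, [0.453, -0
[... 238 characters left out ...]
202, [0.452, -0.422, 0.028]), (214, [0.464, -0.423, 0.028]), (226, [0.476, -0.424, 0.028]), (238, [0.48, -0.422, 0.05]), (250, [0.5, -0.425, 0.028]), (262, [0.512, -0.426, 0.028]), (274, [0.524, -0.426, 0.03])]
272 [(190, [0.433, -0.416, 0.065]), (202, [0.453, -0.421, 0.027]), (214, [0.464, -0.421, 0.028]), (226, [0.471, -0.42, 0.044]), (238, [0.479, -0.42, 0.052]), (250, [0.5, -0.423, 0.028]), (262, [0.512, -0.424, 0.029]), (274, [0.524, -0.424, 0.03])]
276 [(190, [0.433, -0.412, 0.065]), (202, [0.453, -0.417, 0.027]), (214, [0.464, -0.417, 0.028]), (226, [0.469, -0.416, 0.048]), (238, [nan, nan, nan]), (250, [0.5, -0.419, 0.027]), (262, [0.512, -0.42, 0.028]), (274, [0.524, -0.421, 0.03])]
```

View pics/w16c.png

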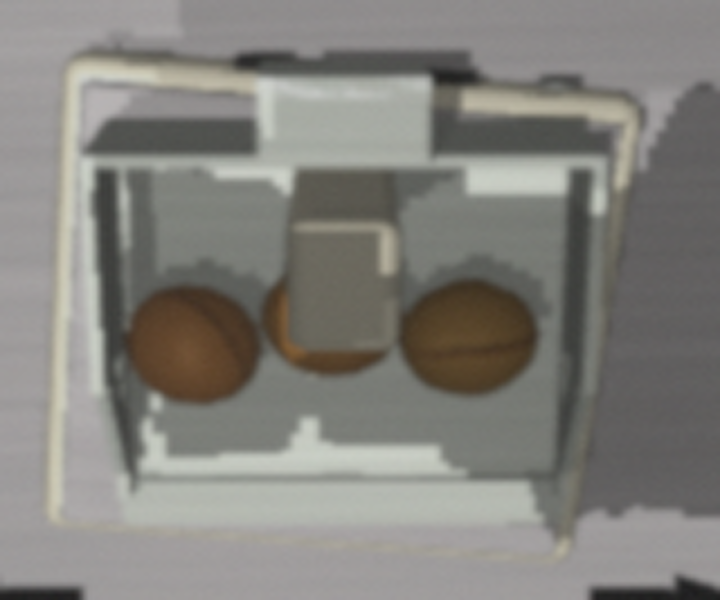

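Emit:
arm_command([
  [0.02,0,-0.03,-0.026,0],
  [0.02,0,-0.04,-0.034,0],
  [0.02,0,-0.04,-0.034,0],
  [0.02,0,-0.04,-0.034,0],
  [0.02,0,-0.04,-0.034,0],
  [0.02,0,-0.04,-0.034,0],
  [0.02,0,-0.04,-0.034,0],
  [0.02,0,-0.04,-0.034,0],
  [0.02,0,-0.03,-0.028,0],
  [0.02,0,0,0,0],
  [0.02,0,0,0,0],
])

```text
clock: 38.67
tool_pos: [0.5108, -0.4071, 0.1948]
eef_rot: [0.009, 0.707, -0.007, 0.707]
contact_force: [0.1, 0.4, 0.0]
opening: 0.304
```

Run:
```python
from h import *
C,p,d,W,st=shot('wrist','w20.png')
M=R.from_quat(st['eef_rot']).as_matrix();print(st['tool_pos'],M[:,1],M[:,0],st['opening']*.088)
for o in nuts(C,p,.3,.7,-.5,-.2,zc=.043,minA=60): print(*o)
```

```text
[ 0.5107637  -0.40708888  0.1948154 ] [0.02372215 0.99971529 0.00256903] [-8.20119480e-04  2.58921542e-03 -9.99996312e-01] 0.026787224471741915
1899 [363.3 170.6] [ 0.4777 -0.3694  0.043 ] [75 40]
987 [306.1 175.6] [ 0.4804 -0.4114  0.043 ] [36 35]
3582 [314.2 325.5] [ 0.606  -0.4085  0.043 ] [68 68]
```

View pics/w20.png

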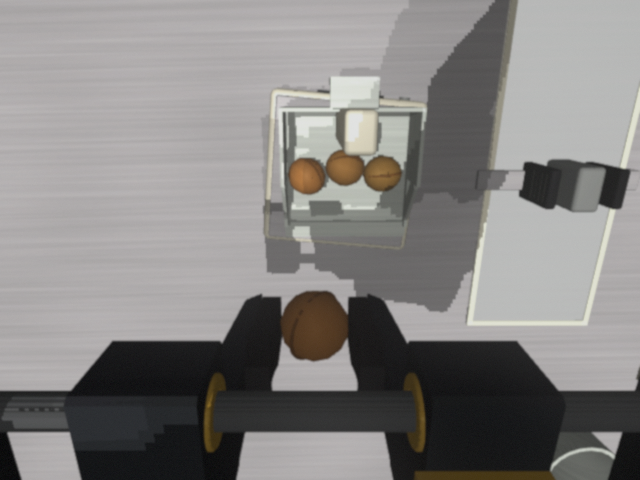

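Emit:
arm_command([
  [0.02,0.02,-0.002,0.002,0],
  [0.02,0.035,0,0,0],
  [0.02,0.035,0,0,0],
  [0.02,0.03,0,0,0],
  [0.02,0.015,0,0,0],
  [0.02,0.006,0,0,0],
  [0.02,0,0,0,0],
  [0.02,0,0,0,0],
])

```text
clock: 39.72
tool_pos: [0.5134, -0.411, 0.0561]
eef_rot: [0.008, 0.706, -0.009, 0.708]
contact_force: [0.2, -0.1, 0.9]
opening: 0.307
```

Emit:
arm_command([
  [0.02,0.005,0.0015,-0.0015,0],
  [0.02,0.002,0,0,0],
  [0.02,0,0,0,0],
  [0.02,0,0,0,0],
])

```text
clock: 40.22
tool_pos: [0.5111, -0.4092, 0.048]
eef_rot: [0.009, 0.707, -0.009, 0.707]
contact_force: [-1.2, 0.2, 0.1]
opening: 0.305
```

Emit:
arm_command([
  [0.03,0,0,0,0],
  [0.034,0,0,0,0],
  [0.038,0,0,0,0],
  [0.038,0,0,0,0],
  [0.038,-0.03,0,0,0],
  [0.038,-0.05,0,0,0],
  [0.038,-0.06,0,0,0],
  [0.038,0,0,0,0],
  [0.038,0,0,0,0],
])

```text
clock: 41.35
tool_pos: [0.5105, -0.4091, 0.1875]
eef_rot: [0.009, 0.707, -0.009, 0.707]
contact_force: [-0.7, 0.6, -0.5]
opening: 0.435
```

Run:
```python
from h import *
C,p,d,W,st=shot('wrist','w21.png')
print(st['tool_pos'])
for o in nuts(C,p,.3,.7,-.5,-.2,zc=.043,minA=60): print(*o)
```

```text
[ 0.51047412 -0.40908671  0.18753268]
1993 [367.7 172.7] [ 0.4777 -0.3695  0.043 ] [76 41]
1038 [309.2 177.9] [ 0.4804 -0.4114  0.043 ] [36 35]
926 [314.3 218.7] [ 0.511  -0.4085  0.043 ] [33 36]
```

View pics/w21.png

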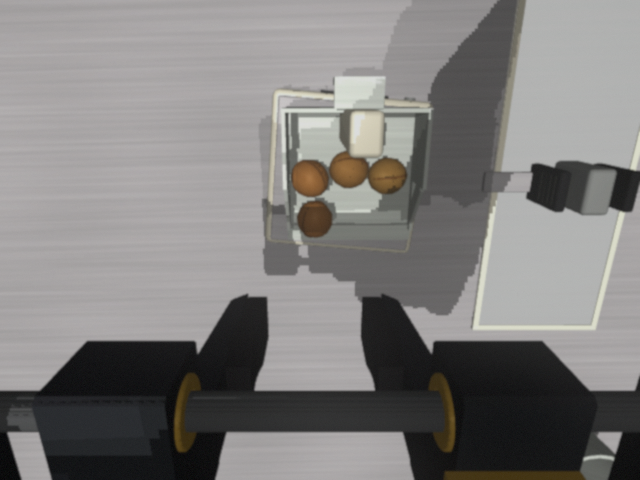

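The walnut stayed at (314,219) in the pan. The next stray sits close to the tin, so I'll turn the jaw along x for it; first I need q7 and the tin centre.

Run:
```python
from h import *
print(r.get_state()['q'].round(3))
q=np.load('w17.npz')
C=cam('wrist',{'eef_rot':[0.008,0.708,-0.010,0.706],'tool_pos':[0.7226,-0.0812,0.2414]})
W=cloud(C,q['d']);x,y,z=W[...,0],W[...,1],W[...,2]
m=(np.hypot(x-.779,y-.013)<.06)&(z>.031)&(z<.045)
print(cv2.minEnclosingCircle(W[m][:,:2].astype(np.float32)),m.sum(),W[m].mean(0))
```

```text
[ 0.879  0.83  -0.533  1.509  0.483  0.939  1.745]
((0.779686689376831, 0.013698660768568516), 0.03388332575559616) 3792 [0.7781598  0.01346835 0.034925  ]
```

Emit:
arm_command([
  [0.04,0,0.032,0.022,0],
  [0.04,0,0.044,0.031,0],
  [0.04,0,0.044,0.031,0],
  [0.04,0,0.044,0.031,0],
  [0.04,0,0.044,0.031,0],
  [0.04,0,0.044,0.031,0],
  [0.04,0,0.044,0.031,0],
  [0.04,0,0.044,0.031,0],
  [0.04,0,0.034,0.022,0],
  [0.04,0,0,0,0],
])

```text
clock: 42.65
tool_pos: [0.7809, -0.0355, 0.1847]
eef_rot: [0.008, 0.708, -0.005, 0.706]
contact_force: [-0.3, -0.6, 0.3]
opening: 0.454
```

Emit:
arm_command([
  [0.04,0,0,0,0.188],
  [0.04,0,0,0,0.188],
  [0.04,0,0,0,0.188],
  [0.04,0,0,0,0.188],
  [0.04,0,0,0,0.188],
  [0.04,0,0,0,0.188],
  [0.04,0,0,0,0.188],
  [0.04,0,0,0,0.188],
  [0.04,0,0,0,0],
  [0.04,0,0,0,0],
])

```text
clock: 43.9
tool_pos: [0.7807, -0.0426, 0.1871]
eef_rot: [0.487, 0.512, -0.488, 0.512]
contact_force: [-0.7, 0.5, -0.2]
opening: 0.456
```

Run:
```python
from h import *
C,p,d,W,st=shot('wrist','w22.png')
M=R.from_quat(st['eef_rot']).as_matrix();print(st['tool_pos'],M[:,1],M[:,2],M[:,0],st['q'][6])
for o in nuts(C,p,.6,1,-.3,.3,minA=60): print(*o, (M.T@(o[2]-st['tool_pos'])).round(4))
```

```text
[ 0.7806569  -0.04262097  0.18706516] [ 0.9988363   0.04819664 -0.00177004] [ 4.81976226e-02 -9.98837687e-01  5.14243964e-04] [-1.74319514e-03 -5.98957128e-04 -9.99998301e-01] -0.030942304470512563
774 [261.6 166.5] [ 0.7384 -0.01    0.014 ] [33 31] [ 0.1731 -0.0403 -0.0347]
775 [314.2 208.5] [ 0.7811 -0.0418  0.014 ] [32 32] [ 0.1731  0.0008 -0.0009]
```

View pics/w22.png

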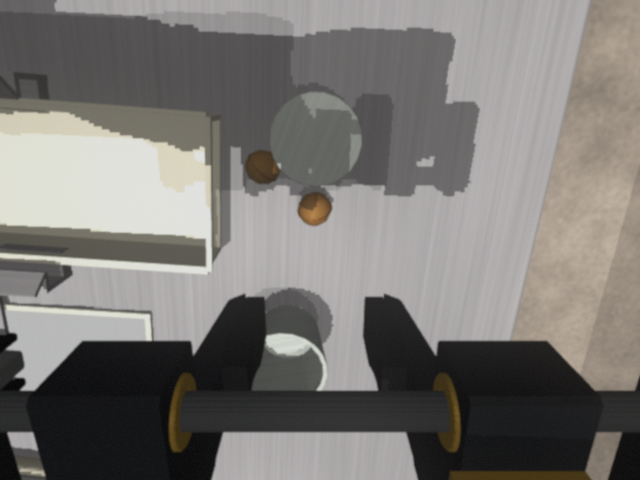

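Emit:
arm_command([
  [0.04,0.03,0.0008,0,0],
  [0.04,0.045,0,0,0],
  [0.04,0.045,0,0,0],
  [0.04,0.035,0,0,0],
  [0.04,0.015,0,0,0],
  [0.04,0.005,0,0,0],
  [0.04,0,0,0,0],
  [0.04,0,0,0,0],
])

```text
clock: 44.95
tool_pos: [0.7834, -0.0417, 0.0149]
eef_rot: [0.489, 0.511, -0.488, 0.512]
contact_force: [0.5, -1.1, -0.4]
opening: 0.451
```

Emit:
arm_command([
  [0.04,0.004,-0.001,0,0],
  [0.04,0,0,0,0],
  [0.02,0,0,0,0],
  [0.02,0,0,0,0],
  [0.02,0,0,0,0],
  [0.02,0,0,0,0],
])

```text
clock: 45.7
tool_pos: [0.7812, -0.0417, 0.009]
eef_rot: [0.488, 0.511, -0.488, 0.511]
contact_force: [-0.1, -0.1, 0.2]
opening: 0.305
```

Emit:
arm_command([
  [0.02,-0.03,0,0,0],
  [0.02,-0.04,0,0,0],
  [0.02,-0.05,0,0,0],
  [0.02,-0.05,0,0,0],
  [0.02,-0.01,0,0,0],
  [0.02,0,0,0,0],
])

```text
clock: 46.45
tool_pos: [0.7812, -0.0417, 0.1893]
eef_rot: [0.488, 0.511, -0.488, 0.512]
contact_force: [-0.3, -0.1, -1.1]
opening: 0.304
```

Run:
```python
from h import *
C,p,d,W,st=shot('wrist','w23.png')
M=R.from_quat(st['eef_rot']).as_matrix();print(st['tool_pos'],st['opening']*.088)
for o in nuts(C,p,.6,1,-.3,.3,minA=60): print(*o, (M.T@(o[2]-st['tool_pos'])).round(4))
```

```text
[ 0.78115086 -0.04165389  0.18927872] 0.026791773040470573
746 [260.5 167.4] [ 0.7383 -0.0099  0.014 ] [32 31] [ 0.1753 -0.0415 -0.0337]
3676 [313.9 326.3] [ 0.7868 -0.1506  0.014 ] [70 70] [0.1753 0.0005 0.1091]
63 [407.7 382.1] [ 0.8784 -0.2067  0.014 ] [11 18] [0.1753 0.0894 0.1693]
```

View pics/w23.png

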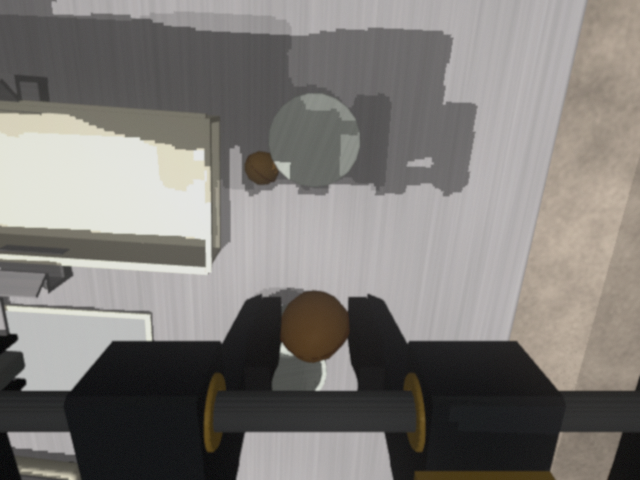

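Emit:
arm_command([
  [0.02,0,0,0,-0.188],
  [0.02,0,0,0,-0.188],
  [0.02,0,0,0,-0.188],
  [0.02,0,0,0,-0.188],
  [0.02,0,0,0,-0.188],
  [0.02,0,0,0,-0.188],
  [0.02,0,0,0,-0.188],
  [0.02,0,0,0,-0.188],
  [0.02,0,0,0,0],
  [0.02,0,0,0,0],
])

```text
clock: 47.75
tool_pos: [0.7805, -0.0416, 0.1875]
eef_rot: [0.01, 0.708, -0.01, 0.706]
contact_force: [-0.9, -0.9, 0.1]
opening: 0.302
```

Emit:
arm_command([
  [0.02,0,-0.03,-0.024,0],
  [0.02,0,-0.04,-0.033,0],
  [0.02,0,-0.04,-0.033,0],
  [0.02,0,-0.04,-0.033,0],
  [0.02,0,-0.04,-0.033,0],
  [0.02,0,-0.04,-0.033,0],
  [0.02,0,-0.04,-0.033,0],
  [0.02,0,-0.035,-0.03,0],
  [0.02,0,-0.013,-0.01,0],
  [0.02,0,0,0,0],
  [0.02,0,0,0,0],
])

```text
clock: 49.12
tool_pos: [0.5133, -0.3507, 0.1892]
eef_rot: [0.008, 0.706, -0.007, 0.708]
contact_force: [0.0, 0.3, -0.4]
opening: 0.301
```

Run:
```python
from h import *
C,p,d,W,st=shot('wrist','w24.png')
M=R.from_quat(st['eef_rot']).as_matrix();print(st['tool_pos'],M[:,1],st['opening']*.088)
for o in nuts(C,p,.3,.7,-.5,-.2,zc=.043,minA=60): print(*o, (M.T@(o[2]-st['tool_pos'])).round(4))
```

```text
[ 0.51327157 -0.35070944  0.18919974] [0.02225547 0.99975088 0.00169732] 0.02649441636029348
1982 [286.3 170. ] [ 0.4779 -0.3692  0.043 ] [77 40] [ 0.1461 -0.0195 -0.0352]
1055 [227.6 174.9] [ 0.4804 -0.4116  0.043 ] [38 35] [ 0.146  -0.0619 -0.0318]
948 [235.3 215.6] [ 0.5109 -0.4086  0.043 ] [35 35] [ 0.1461 -0.0582 -0.0014]
3667 [314.4 326.1] [ 0.6062 -0.3519  0.043 ] [70 70] [0.1464 0.0006 0.0927]
```

Emit:
arm_command([
  [0.02,0.02,-0.0015,-0.001,0],
  [0.02,0.035,0,0,0],
  [0.02,0.035,0,0,0],
  [0.02,0.025,0,0,0],
  [0.02,0.012,0,0,0],
  [0.02,0.005,0,0,0],
  [0.02,0,0,0,0],
  [0.02,0,0,0,0],
])

```text
clock: 50.18
tool_pos: [0.5109, -0.3548, 0.0579]
eef_rot: [0.009, 0.706, -0.009, 0.708]
contact_force: [0.2, 0.6, 0.0]
opening: 0.301
```

Emit:
arm_command([
  [0.02,0.005,0.001,0.001,0],
  [0.02,0.003,0,0,0],
  [0.02,0,0,0,0],
  [0.02,0,0,0,0],
])

```text
clock: 50.68
tool_pos: [0.5113, -0.3535, 0.049]
eef_rot: [0.009, 0.707, -0.009, 0.707]
contact_force: [0.8, 0.7, -0.4]
opening: 0.306
```

Emit:
arm_command([
  [0.03,0,0,0,0],
  [0.034,0,0,0,0],
  [0.038,0,0,0,0],
  [0.038,0,0,0,0],
  [0.038,-0.03,0,0,0],
  [0.038,-0.05,0,0,0],
  [0.038,-0.06,0,0,0],
  [0.038,0,0,0,0],
  [0.038,0,0,0,0],
])

```text
clock: 51.8
tool_pos: [0.5107, -0.3536, 0.1886]
eef_rot: [0.009, 0.707, -0.009, 0.707]
contact_force: [0.0, 0.1, -0.4]
opening: 0.433
```

Run:
```python
from h import *
C,p,d,W,st=shot('wrist','w25.png')
print(st['tool_pos'])
for o in nuts(C,p,.3,.7,-.5,-.2,zc=.043,minA=60): print(*o)
```

```text
[ 0.51066204 -0.35361304  0.18858335]
1940 [290.9 174.4] [ 0.478  -0.3691  0.043 ] [76 39]
1046 [232.1 179.1] [ 0.4803 -0.4116  0.043 ] [37 36]
950 [239.8 219.8] [ 0.5109 -0.4086  0.043 ] [35 35]
919 [314.3 219.9] [ 0.5124 -0.3531  0.043 ] [36 35]
```

View pics/w25.png

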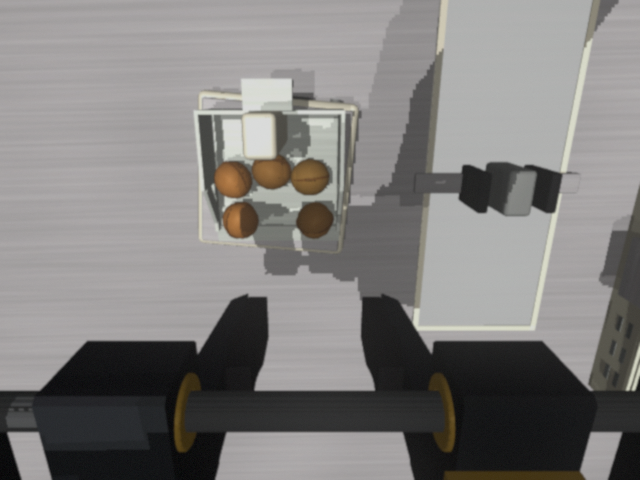

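Emit:
arm_command([
  [0.04,0,0.03,0.019,0],
  [0.04,0,0.042,0.026,0],
  [0.04,0,0.042,0.026,0],
  [0.04,0,0.042,0.026,0],
  [0.04,0,0.042,0.026,0],
  [0.04,0,0.042,0.026,0],
  [0.04,0,0.042,0.026,0],
  [0.04,0,0.042,0.026,0],
  [0.04,0,0.0255,0.018,0],
])

```text
clock: 52.98
tool_pos: [0.7385, -0.0061, 0.1864]
eef_rot: [0.008, 0.708, -0.007, 0.706]
contact_force: [0.3, 0.3, -0.1]
opening: 0.455
```

Emit:
arm_command([
  [0.04,0,0,0,-0.183],
  [0.04,0,0,0,-0.183],
  [0.04,0,0,0,-0.183],
  [0.04,0,0,0,0],
  [0.04,0,0,0,0],
])

```text
clock: 53.6
tool_pos: [0.7383, -0.0097, 0.1877]
eef_rot: [-0.182, 0.684, 0.182, 0.683]
contact_force: [-0.7, 0.5, 0.2]
opening: 0.451
```

Run:
```python
from h import *
C,p,d,W,st=shot('wrist','w26.png')
M=R.from_quat(st['eef_rot']).as_matrix();print(st['tool_pos'],M[:,1],M[:,2],M[:,0],st['q'][6])
for o in nuts(C,p,.6,1,-.3,.3,minA=60): print(*o, (M.T@(o[2]-st['tool_pos'])).round(4))
```

```text
[ 0.73831539 -0.00967825  0.1876867 ] [-0.49814345  0.86709416  0.00090286] [ 0.86709225  0.49814426 -0.00182377] [-2.03113281e-03 -1.25638951e-04 -9.99997929e-01] 1.6712544162638225
756 [312.9 208. ] [ 0.7386 -0.0105  0.014 ] [31 31] [ 0.1737 -0.001   0.0002]
```

View pics/w26.png

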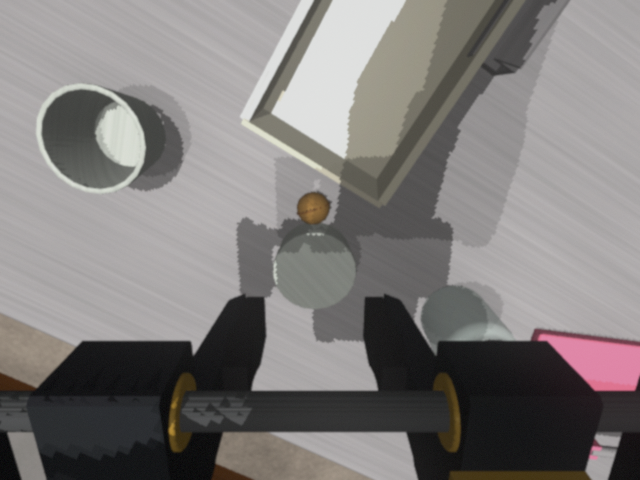

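Emit:
arm_command([
  [0.04,0.03,-0.001,-0.002,0],
  [0.04,0.045,0,0,0],
  [0.04,0.045,0,0,0],
  [0.04,0.035,0,0,0],
  [0.04,0.015,0,0,0],
  [0.04,0.004,0,0,0],
  [0.04,0,0,0,0],
  [0.04,0,0,0,0],
])

```text
clock: 54.65
tool_pos: [0.7388, -0.0113, 0.0168]
eef_rot: [-0.183, 0.682, 0.183, 0.684]
contact_force: [0.2, 0.4, -0.4]
opening: 0.46
```

Emit:
arm_command([
  [0.02,0,0,0,0],
  [0.02,0,0,0,0],
  [0.02,0,0,0,0],
  [0.02,0,0,0,0],
])

```text
clock: 55.15
tool_pos: [0.7382, -0.0115, 0.0157]
eef_rot: [-0.183, 0.683, 0.183, 0.683]
contact_force: [-0.2, -0.8, 4.8]
opening: 0.288
```

Emit:
arm_command([
  [0.02,-0.03,0,0,0],
  [0.02,-0.04,0,0,0],
  [0.02,-0.05,0,0,0],
  [0.02,-0.05,0,0,0],
  [0.02,-0.01,0,0,0],
  [0.02,0,0,0,0.183],
  [0.02,0,0,0,0.183],
  [0.02,0,0,0,0.183],
  [0.02,0,0,0,0],
  [0.02,0,0,0,0],
])

```text
clock: 56.4
tool_pos: [0.7372, -0.0116, 0.194]
eef_rot: [0.008, 0.708, -0.008, 0.707]
contact_force: [0.8, 0.3, 0.2]
opening: 0.29
```

Run:
```python
from h import *
C,p,d,W,st=shot('wrist','w27.png')
M=R.from_quat(st['eef_rot']).as_matrix();print(st['tool_pos'],M[:,1],st['opening']*.088)
for o in nuts(C,p,.6,1,-.3,.3,minA=60): print(*o, (M.T@(o[2]-st['tool_pos'])).round(4))
W=cloud(C,d);x,y,z=W[...,0],W[...,1],W[...,2]
m=(np.hypot(x-.779,y-.013)<.06)&(z>.031)&(z<.045)
print(cv2.minEnclosingCircle(W[m][:,:2].astype(np.float32)),m.sum())
```

```text
[ 0.73718195 -0.01157406  0.19403502] [ 2.16032524e-02  9.99766596e-01 -2.30073802e-04] 0.025518915962106238
3127 [314.4 315.7] [ 0.8391 -0.0131  0.014 ] [64 62] [0.1799 0.0007 0.1022]
((0.7788764834403992, 0.014344194903969765), 0.03358008712530136) 4737
```

View pics/w27.png

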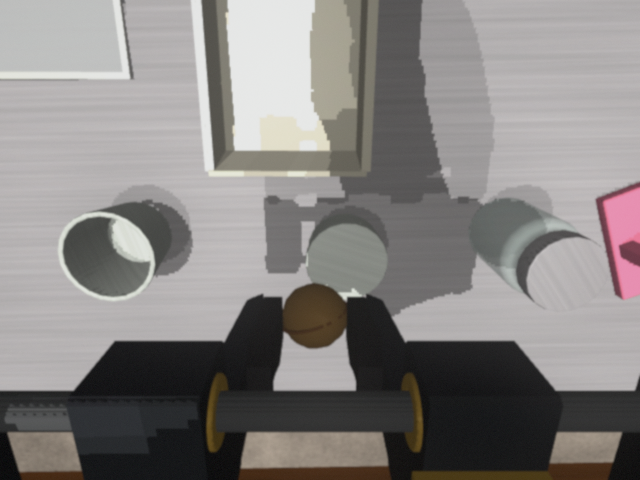

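Emit:
arm_command([
  [0.02,0,-0.03,-0.018,0],
  [0.02,0,-0.042,-0.025,0],
  [0.02,0,-0.042,-0.025,0],
  [0.02,0,-0.042,-0.025,0],
  [0.02,0,-0.042,-0.025,0],
  [0.02,0,-0.042,-0.025,0],
  [0.02,0,-0.042,-0.025,0],
  [0.02,0,-0.042,-0.025,0],
  [0.02,0,-0.035,-0.02,0],
  [0.02,0,-0.015,-0.009,0],
  [0.02,0,0,0,0],
  [0.02,0,0,0,0],
])

```text
clock: 57.95
tool_pos: [0.5082, -0.3773, 0.1952]
eef_rot: [0.008, 0.706, -0.007, 0.708]
contact_force: [-0.6, 1.5, 0.0]
opening: 0.288
```

Run:
```python
from h import *
C,p,d,W,st=shot('wrist','w28.png')
M=R.from_quat(st['eef_rot']).as_matrix();print(st['tool_pos'],M[:,1],st['opening']*.088)
for o in nuts(C,p,.3,.7,-.5,-.2,zc=.043,minA=60): print(*o, (M.T@(o[2]-st['tool_pos'])).round(4))
save('w28c.png',cv2.resize(p[60:300,200:440],None,fx=2.4,fy=2.4,interpolation=cv2.INTER_CUBIC))
```

```text
[ 0.50821029 -0.3773391   0.1952043 ] [0.02119713 0.99977355 0.00188019] 0.025312671348307194
1792 [323.9 175.4] [ 0.4783 -0.3688  0.043 ] [74 34] [ 0.1522  0.0076 -0.0303]
981 [266.1 179.5] [ 0.4805 -0.4114  0.043 ] [37 34] [ 0.1521 -0.0349 -0.0272]
882 [272.5 219.2] [ 0.511  -0.4084  0.043 ] [33 35] [ 0.1522 -0.0313  0.0032]
897 [345.1 219.5] [ 0.5125 -0.3531  0.043 ] [35 34] [0.1523 0.024  0.0035]
3132 [314.5 315.9] [ 0.5951 -0.3781  0.043 ] [64 63] [0.1523 0.0008 0.0866]
```

View pics/w28c.png

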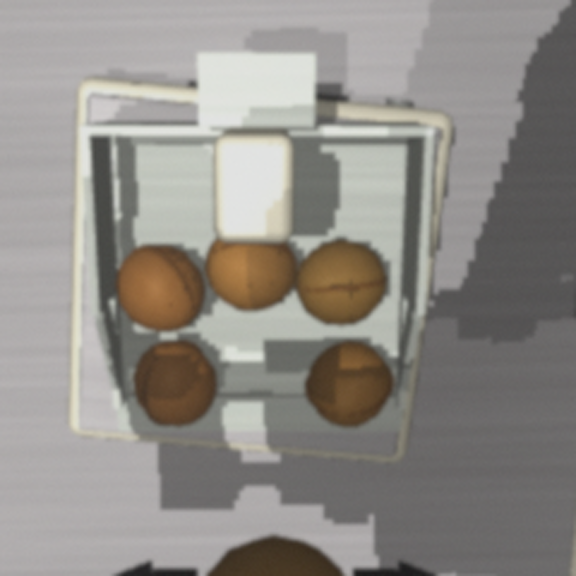

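Emit:
arm_command([
  [0.02,0.02,-0.002,-0.002,0],
  [0.02,0.035,0,0,0],
  [0.02,0.035,0,0,0],
  [0.02,0.025,0,0,0],
  [0.02,0.008,0,0,0],
  [0.02,0.004,0,0,0],
  [0.02,0,0,0,0],
  [0.02,0,0,0,0],
])

```text
clock: 59.0
tool_pos: [0.505, -0.3821, 0.0689]
eef_rot: [0.009, 0.707, -0.009, 0.708]
contact_force: [0.0, 0.7, -0.3]
opening: 0.295
```

Emit:
arm_command([
  [0.02,0.005,0.001,0.001,0],
  [0.02,0.003,0,0,0],
  [0.02,0,0,0,0],
  [0.02,0,0,0,0],
])

```text
clock: 59.5
tool_pos: [0.5054, -0.3809, 0.0599]
eef_rot: [0.009, 0.707, -0.009, 0.707]
contact_force: [0.0, -0.3, 0.2]
opening: 0.29
```

Emit:
arm_command([
  [0.028,0,0,0,0],
  [0.032,0,0,0,0],
  [0.036,0,0,0,0],
  [0.038,0,0,0,0],
  [0.038,-0.03,0,0,0],
  [0.038,-0.05,0,0,0],
  [0.038,-0.06,0,0,0],
  [0.038,0,0,0,0],
  [0.038,0,0,0,0],
])

```text
clock: 60.62
tool_pos: [0.5048, -0.3809, 0.1996]
eef_rot: [0.009, 0.707, -0.009, 0.707]
contact_force: [-0.8, -0.4, -0.1]
opening: 0.429
```

Run:
```python
from h import *
C,p,d,W,st=shot('wrist','w29.png')
print(st['tool_pos'])
for o in nuts(C,p,.3,.7,-.5,-.2,zc=.043,minA=60): print(*o)
save('w29c.png',cv2.resize(p[60:300,200:440],None,fx=2.4,fy=2.4,interpolation=cv2.INTER_CUBIC))
```

```text
[ 0.50480388 -0.38085986  0.19955681]
1705 [329.  179.4] [ 0.4784 -0.3686  0.043 ] [74 34]
957 [272.  183.4] [ 0.4805 -0.4115  0.043 ] [35 34]
812 [314.4 215.4] [ 0.5062 -0.3802  0.043 ] [32 32]
855 [278.3 222.3] [ 0.511  -0.4084  0.043 ] [32 34]
875 [349.6 222.3] [ 0.5124 -0.3531  0.043 ] [35 34]
```

View pics/w29c.png

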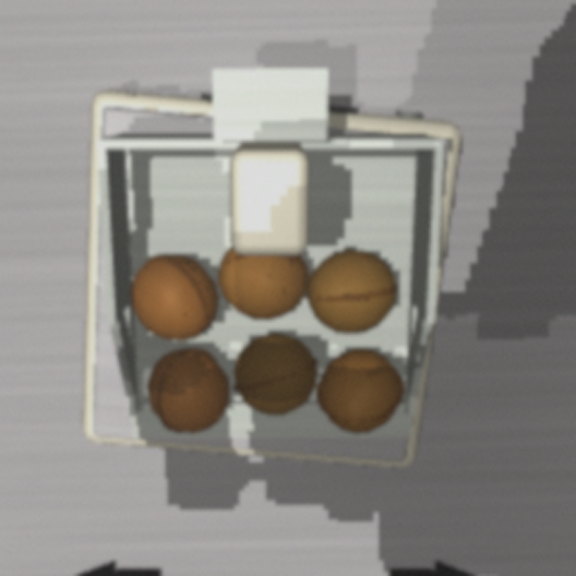

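All six walnuts are in the pan. Now the lid.

Emit:
arm_command([
  [0.072,0,0.03,-0.01,0],
  [0.072,0,0.05,-0.015,0],
  [0.072,0,0.05,-0.015,0],
  [0.072,0,0.045,-0.015,0],
  [0.072,0,0,0,0],
  [0.072,0,0,0,0],
], force=30)

```text
clock: 61.42
tool_pos: [0.4544, -0.2052, 0.1991]
eef_rot: [0.009, 0.708, -0.009, 0.706]
contact_force: [0.2, -0.1, 0.6]
opening: 0.817
```

Run:
```python
from h import *
C,p,d,W,st=shot('wrist','w30.png')
M=R.from_quat(st['eef_rot']).as_matrix();print(st['tool_pos'],M[:,1],st['opening']*.088)
x,y,z=W[...,0],W[...,1],W[...,2]
v,u=np.mgrid[0:480,0:640]
m=(z>.038)&(z<.058)&(abs(x-.496)<.04)&(abs(y+.2055)<.045)&(v<345)
P=W[m][:,:2].astype(np.float32);rc=cv2.minAreaRect(P);print(rc)
m=(z>-.003)&(z<.012)&(abs(x-.5)<.16)&(abs(y+.2)<.075)
for vv in range(30,330,40):
    hsv=p[vv].astype(int).sum(1)
    # lid white frame edges
    g=np.abs(np.diff(hsv)); 
    ii=[i for i in np.argsort(g)[::-1][:10]]
    print(vv,sorted(ii))
```

```text
[ 0.45440856 -0.20519633  0.1990589 ] [2.52210895e-02 9.99681895e-01 7.57675924e-05] 0.07185347061519914
((0.4946281313896179, -0.2046012282371521), (0.05967274680733681, 0.03340743109583855), 89.44364166259766)
30 [np.int64(380), np.int64(381), np.int64(403), np.int64(404), np.int64(405), np.int64(489), np.int64(544), np.int64(545), np.int64(546), np.int64(547)]
70 [np.int64(364), np.int64(365), np.int64(394), np.int64(395), np.int64(396), np.int64(490), np.int64(529), np.int64(530), np.int64(531), np.int64(532)]
110 [np.int64(243), np.int64(244), np.int64(249), np.int64(250), np.int64(385), np.int64(386), np.int64(387), np.int64(491), np.int64(512), np.int64(513)]
150 [np.int64(245), np.int64(246), np.int64(251), np.int64(252), np.int64(377), np.int64(378), np.int64(384), np.int64(476), np.int64(477), np.int64(489)]
190 [np.int64(30), np.int64(74), np.int64(75), np.int64(168), np.int64(481), np.int64(482), np.int64(587), np.int64(588), np.int64(627), np.int64(628)]
230 [np.int64(132), np.int64(133), np.int64(137), np.int64(138), np.int64(185), np.int64(480), np.int64(579), np.int64(580), np.int64(617), np.int64(618)]
270 [np.int64(278), np.int64(279), np.int64(289), np.int64(290), np.int64(339), np.int64(340), np.int64(351), np.int64(352), np.int64(570), np.int64(608)]
310 [np.int64(178), np.int64(224), np.int64(225), np.int64(403), np.int64(561), np.int64(562), np.int64(597), np.int64(598), np.int64(604), np.int64(605)]
```

View pics/w30.png

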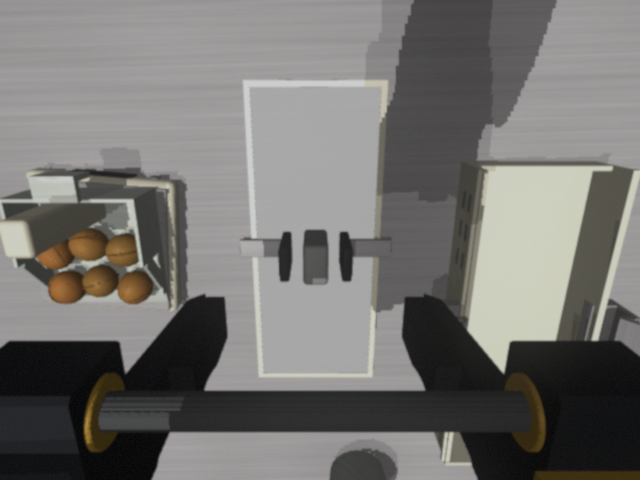

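Emit:
arm_command([
  [0.072,0,0.0008,0.021,0],
  [0.072,0,0,0.021,0],
  [0.072,0.04,0,0,0],
  [0.072,0.05,0,0,0],
  [0.072,0.05,0,0,0],
  [0.072,0.025,0,0,0],
  [0.072,0.007,0,0,0],
  [0.072,0,0,0,0],
  [0.072,0,0,0,0],
])

```text
clock: 62.6
tool_pos: [0.4976, -0.2054, 0.029]
eef_rot: [0.009, 0.706, -0.009, 0.708]
contact_force: [-0.8, -0.0, -0.1]
opening: 0.814
```

Emit:
arm_command([
  [0.072,0.005,0,-0.001,0],
  [0.072,0,0,0,0],
  [0.072,0,0,0,0],
])

```text
clock: 62.98
tool_pos: [0.4959, -0.2048, 0.0232]
eef_rot: [0.009, 0.707, -0.009, 0.707]
contact_force: [-0.2, 0.6, -1.1]
opening: 0.816
```

Emit:
arm_command([
  [0.055,0.0015,-0.0007,0,0],
  [0.045,0,0,0,0],
  [0.036,0,0,0,0],
  [0.036,0,0,0,0],
  [0.036,0,0,0,0],
  [0.036,0,0,0,0],
])

```text
clock: 63.72
tool_pos: [0.4958, -0.2054, 0.0217]
eef_rot: [0.009, 0.707, -0.009, 0.707]
contact_force: [-0.8, -0.1, 3.0]
opening: 0.442
```

Emit:
arm_command([
  [0.036,-0.015,0,0,0],
  [0.036,-0.03,0,0,0],
  [0.036,-0.03,0,0,0],
  [0.036,-0.03,0,0,0],
  [0.036,-0.03,0,0,0],
  [0.036,0,0,0,0],
  [0.036,0,0,0,0],
])

```text
clock: 64.6
tool_pos: [0.4949, -0.2056, 0.1559]
eef_rot: [0.009, 0.708, -0.009, 0.707]
contact_force: [-0.4, 0.2, -3.1]
opening: 0.44
```

Run:
```python
from h import *
C,p,d,W,st=shot('wrist','w31.png')
M=R.from_quat(st['eef_rot']).as_matrix();print(st['tool_pos'],M[:,1],M[:,0],st['opening']*.088,st['contact_force'])
```

```text
[ 0.49490933 -0.20558866  0.15587984] [2.49900655e-02 9.99687693e-01 1.16811790e-04] [-1.46571780e-03  1.53487982e-04 -9.99998914e-01] 0.03873436107513305 [-0.40246254  0.16388156 -3.10063574]
```

View pics/w31.png

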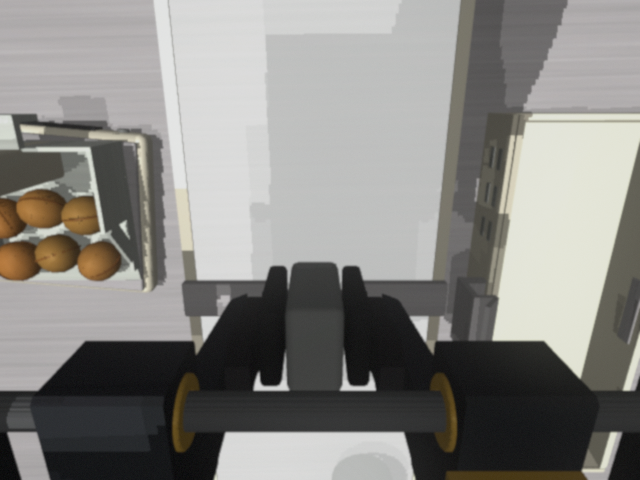

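Emit:
arm_command([
  [0.036,0,0.02,0.007,0],
  [0.036,0,0.03,0.01,0],
  [0.036,0,0.035,0.012,0],
  [0.036,0,0.035,0.012,0],
  [0.036,0,0.03,0.01,0],
  [0.036,0,0.02,0.007,0],
  [0.036,0,0.01,0.0036,0],
  [0.036,0,0,0,0],
  [0.036,0,0,0,0],
])

```text
clock: 65.78
tool_pos: [0.5611, -0.0286, 0.156]
eef_rot: [0.009, 0.708, -0.01, 0.707]
contact_force: [-0.2, 0.5, -3.5]
opening: 0.437
```

Emit:
arm_command([
  [0.036,0,0,0,0],
  [0.036,0,0,0,0],
])

```text
clock: 66.03
tool_pos: [0.5616, -0.0278, 0.1565]
eef_rot: [0.009, 0.707, -0.009, 0.707]
contact_force: [0.0, -0.3, -3.2]
opening: 0.444
```

Run:
```python
from h import *
C,p,d,W,st=shot('wrist','w32.png')
M=R.from_quat(st['eef_rot']).as_matrix();print(st['tool_pos'],M[:,1],M[:,0],st['opening']*.088,st['contact_force'])
```

```text
[ 0.56164328 -0.02783427  0.15650285] [ 2.58699051e-02  9.99665271e-01 -3.06441521e-04] [-1.54046912e-04 -3.02557599e-04 -9.99999942e-01] 0.03906696132330626 [ 0.01165037 -0.3276244  -3.16808711]
```

View pics/w32.png

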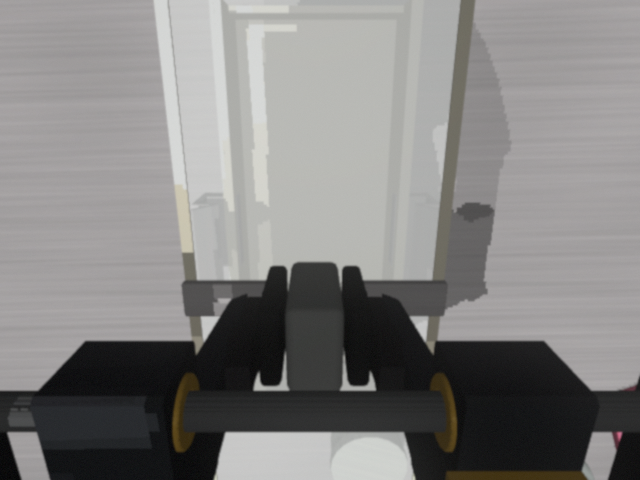

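Emit:
arm_command([
  [0.036,0.012,0.0005,0,0],
  [0.036,0.02,0,0,0],
  [0.036,0.015,0,0,0],
  [0.036,0.01,0,0,0],
  [0.036,0.005,0,0,0],
  [0.036,0,0,0,0],
  [0.036,0,0,0,0],
])

```text
clock: 66.95
tool_pos: [0.5622, -0.0265, 0.095]
eef_rot: [0.009, 0.707, -0.009, 0.707]
contact_force: [0.1, 0.2, -3.1]
opening: 0.437
```

Emit:
arm_command([
  [0.036,0.006,0,0,0],
  [0.036,0.006,0,0,0],
  [0.036,0.003,0,0,0],
  [0.036,0,0,0,0],
  [0.036,0,0,0,0],
])

```text
clock: 67.58
tool_pos: [0.5619, -0.0265, 0.0796]
eef_rot: [0.009, 0.707, -0.009, 0.707]
contact_force: [-0.0, -0.0, -2.1]
opening: 0.44
```

Emit:
arm_command([
  [0.036,0.003,-0.0007,-0.0007,0],
  [0.036,0.003,0,0,0],
  [0.036,0.002,0,0,0],
  [0.036,0,0,0,0],
  [0.036,0,0,0,0],
])

```text
clock: 68.2
tool_pos: [0.5612, -0.0272, 0.0715]
eef_rot: [0.009, 0.707, -0.009, 0.707]
contact_force: [0.8, -0.4, -3.5]
opening: 0.436
```

Emit:
arm_command([
  [0.036,0.0015,0,0,0],
  [0.036,0.001,0,0,0],
  [0.036,0,0,0,0],
  [0.036,0,0,0,0],
])

```text
clock: 68.7
tool_pos: [0.5612, -0.0272, 0.0696]
eef_rot: [0.009, 0.707, -0.009, 0.707]
contact_force: [-1.6, 0.0, 5.7]
opening: 0.442
```

Contact came at the predicted height, so the lid is seated. Releasing.

Emit:
arm_command([
  [0.044,0,0,0,0],
  [0.052,0,0,0,0],
  [0.062,0,0,0,0],
  [0.07,0,0,0,0],
  [0.07,0,0,0,0],
  [0.07,0,0,0,0],
])

```text
clock: 69.45
tool_pos: [0.5611, -0.0272, 0.0688]
eef_rot: [0.009, 0.707, -0.009, 0.707]
contact_force: [0.1, -0.4, -0.9]
opening: 0.791
```

Emit:
arm_command([
  [0.07,-0.02,0,0,0],
  [0.07,-0.04,0,0,0],
  [0.07,-0.05,0,0,0],
  [0.07,-0.05,0,-0.03,0],
  [0.07,0,0,-0.03,0],
  [0.07,0,0,0,0],
  [0.07,0,0,0,0],
])

```text
clock: 70.32
tool_pos: [0.502, -0.0258, 0.2289]
eef_rot: [0.009, 0.707, -0.009, 0.707]
contact_force: [0.3, 0.3, -1.1]
opening: 0.794
```

Run:
```python
from h import *
C,p,d,W,st=shot('wrist','w33.png')
M=R.from_quat(st['eef_rot']).as_matrix();print(st['tool_pos'],M[:,1],st['contact_force'])
x,y,z=W[...,0],W[...,1],W[...,2]
v,u=np.mgrid[0:480,0:640]
def s(m,n):
    P=W[m]; print(n,len(P),'x',np.percentile(P[:,0],[2,50,98]).round(4),'y',np.percentile(P[:,1],[2,50,98]).round(4),'z',np.percentile(P[:,2],[2,50,98]).round(4))
hi=(z>.088)&(z<.105)&(abs(x-.56)<.035)&(v<330)
s(hi&(y<-.0405),'btnR');s(hi&(abs(y+.0262)<.0125),'block');s(hi&(y>-.0115),'btnL')
```

```text
[ 0.50200226 -0.02583914  0.22887061] [2.50745001e-02 9.99685551e-01 2.62683163e-04] [ 0.25865698  0.27113677 -1.09056728]
btnR 418 x [0.5455 0.5579 0.5738] y [-0.056  -0.0513 -0.0473] z [0.0893 0.0946 0.096 ]
block 1107 x [0.5439 0.558  0.5762] y [-0.0359 -0.0265 -0.017 ] z [0.0896 0.0967 0.0982]
btnL 425 x [0.5466 0.559  0.5752] y [-0.0055 -0.0017  0.0032] z [0.0889 0.0947 0.0961]
```

View pics/w33.png

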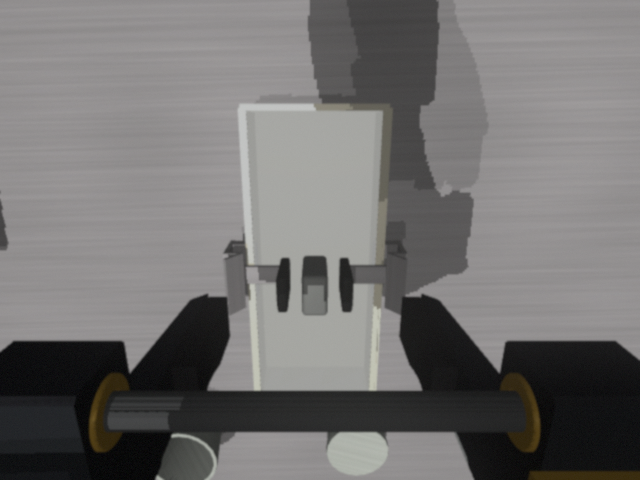

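The lid's buttons and block read within 1 mm of their starting positions and heights. I'll back the arm off and take a final look.

Emit:
arm_command([
  [0.07,-0.03,0.05,0,0],
  [0.07,-0.02,0.05,0,0],
  [0.07,0,0.05,0,0],
  [0.07,0,0.05,0,0],
  [0.07,0,0,0,0],
  [0.07,0,0,0,0],
])

```text
clock: 71.12
tool_pos: [0.5065, 0.1737, 0.2783]
eef_rot: [0.009, 0.707, -0.009, 0.707]
contact_force: [0.2, 0.4, -0.5]
opening: 0.794
```

Run:
```python
from h import *
C,p,d,W,st=shot('top','t34.png')
for o in nuts(C,p,.3,1,-.5,.3,zc=.043): print(*o)
a=cv2.resize(p[205:325,310:400],(400,533),interpolation=cv2.INTER_CUBIC);b=cv2.resize(p[250:330,430:490],(400,533),interpolation=cv2.INTER_CUBIC)
save('t34c.png',np.hstack([a,b]))
x,y,z=W[...,0],W[...,1],W[...,2]
W0=cloud(C,np.load('top0.npz')['d'])
for n,cx,cy,zz in [('tin',.779,.013,.025),('cup',.765,-.168,.04),('jar',.76,.15,.07)]:
    for Q in (W0,W):
        m=(np.hypot(Q[...,0]-cx,Q[...,1]-cy)<.05)&(Q[...,2]>zz)&(Q[...,2]<.13); print(n,Q[m][:,:2].mean(0).round(4))
m=(abs(x-.445)<.03)&(abs(y+.38)<.03)&(z>.11)&(z<.135);print('post',np.nanmedian(W[m],0))
```

```text
172 [470.8 280.7] [ 0.5102 -0.3796  0.043 ] [27 11]
184 [472.3 291.3] [ 0.4787 -0.3828  0.043 ] [28 10]
tin [0.7779 0.0157]
tin [0.7778 0.0159]
cup [ 0.7655 -0.1669]
cup [ 0.7656 -0.1666]
jar [0.7612 0.1529]
jar [0.7609 0.1529]
post [ 0.44411458 -0.3767131   0.11896507]
```

View pics/t34c.png

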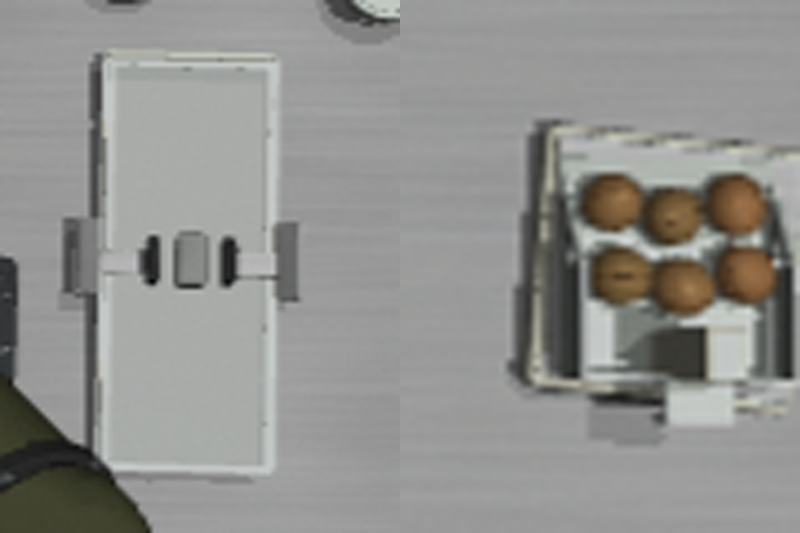

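The lid is square on the trough with both bolts under their keepers. All six walnuts are in the scoop on the scale, and the bystanders have not moved.

```bash
python3 -c "
from plant import r
print(r.finish_job())"
```

```text
the job is handed in; nothing more can be done
None
```

The job is done and handed in at about 71 s of the 208 s allowed; the hand-in reports no verdict.

**What I did:** I pinched the lid off and laid it on the bench. I pushed the walnuts against the plain end wall and lifted three of the six out. The other three rode over that wall onto the bench as I followed it up with the lip. I stood the scoop on the scale, then picked those three up one at a time and added them. One stray was nudged about 5 mm while I picked up its neighbour. Finally I put the lid back on the trough.

**Last checks:**
- **Walnuts:** all six are in the pan, at most about 31 mm from its centre.
- **Scoop:** it stands on the scale, with the pan centre within about 3 mm of the scale's. The post top is at the expected height; I did not measure its tilt beyond that.
- **Lid:** handle and buttons are within about 1 mm of where they started. The buttons are out and the bolts run under both keepers.
- **Bystanders:** jar, cup and tin agree with the first picture to under 1 mm.
- **Robot:** the gripper is clear of everything.

No check failed. The top-view and wrist-view readings of the scoop's post differed by 3 mm in y, well inside the tolerance.

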